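# Refill the dosing unit

## Robot

A 6-joint arm with a two-finger parallel gripper is mounted at the origin on a cart in front of the work surface, level with it; the furniture and walls round the work are solid. World frame = base frame: x ahead of the robot, y to its left, z up, the work surface at z = 0. Lengths are in m, angles in rad, forces in N, time in s.
With the tool pointing down it reaches from about 0.25 to 0.725 m from the base axis. Payload 4 kg.
Tool frame: the origin (TCP) lies midway between the tips of the shut fingers; the grasp point (between the pads) lies 19 mm behind it; z points along the fingers, y is the line along which they close (so a half turn about z gives the same grasp; the last joint's range is limited). The gripper opens to 85 mm and grips with 20 to 120 N. Pads are 22 mm wide; open, the fingers measure 114 mm over their backs; the gripper's body (76 mm by 85 mm) begins 54 mm behind the grasp point. The pads swing forward as they close: fully open they stand 13 mm farther back than shut.
Start: joints at [-1.318, 0.241, 0.005, 1.335, 0, 1.571], TCP at [0.125, -0.484, 0.231] pointing down, gripper open.
Joint ranges: [-2.72, 2.72], [-1.05, 1.87], [-1.09, 1.28], [-1.99, 2.15], [-1.42, 1.44], [-3.14, 3.14]. Speed limits (rad/s): [2.79, 2.79, 3.14, 3.14, 3.14, 3.14].

## Interface

Orientations are given as a unit quaternion [x, y, z, w].
In Python, from workcell import bot gives the robot as it stands.
- The arm moves only by the tool move_arm, never from a script. Its argument "motion" is a list of rows, each an object of numbers: "x", "y", "z": the shift along the tool's x, y, z in cm; "yaw": the turn about the tool's z in degrees. A call has 1 to 20 rows; each row is the pose to reach, as a shift and turn from the pose commanded when the call began, along the tool's axes at that moment; what a row does not reach only later rows make up. A row lasts 1/8 s, in which the tool goes at most 62.5 mm and 10.7 degrees, less where a joint would pass 70% of its speed; a pose out of reach is approached as far as the arm can. A call with a gripper value outside its range is refused whole. "gripper" is the opening, from -1 (shut) to 1 (fully open), set as the call begins (left out, the last holds). The fingers move at their own pace and stop on an object; the grip force is fixed at half the most. Time passes only in rows, so rows that repeat a pose let the fingers close. It gives the time, the measured TCP pose, the force, the opening and the grip force at its end, in the units of the state.
- bot.get_obs(): the state, without advancing time (a new reading comes with each control period).
- bot.camera(name): name is "scene" or "top" or "wrist"; returns the picture (480x640x3 uint8, blue, green, red); there is no depth.
- bot.camera_model(name): a dict with "K" (3x3 intrinsics, pixels), "dist" ([k1, k2, p1, p2, k3] as OpenCV has them; the pictures are not rectified), "world_from_camera" (4x4, takes a point from camera to world coordinates). Camera axes: x right, y down, z forward; pixel columns grow to the right and rows downward; lengths in m; the calibration is good to about 2 mm. A picture is of the moment at which its call begins: read the wrist's pose just before it. camera_model takes no time and is no camera call; for the wrist camera it gives the pose at the moment of the call.
- bot.job_done(): hands the job in; it is judged then, once.
Trained networks look in the newest picture that a camera, given by its name, has taken for a name from the list of things; names that differ only in an ending like _2 or _b are one class to them, and where a whole thing is asked for, a point or a joint stands for the part that bears it (a point fixed in the world has none). Each returns a list of dicts, best first, with "score" (0 to 1); they miss things now and then, are a little off and sometimes report something else, mostly with a low value. They report only what shows in the picture. A call takes as long as a camera call.
- bot.cut_out(camera, name): "mask" (480x640 bool, what is visible of it) and "centre" ([row, column] in pixels, amid what is visible of it).
The state is a dict: "clock": time; "joint_pos": joint angles; "joint_vel": joint speeds; "tau": joint torques, N m; "eef_pos": TCP position; "tool_rot": TCP orientation; "ft_force": force on the tool from outside, world axes, zero at the start; "ft_torque": the same for the moment, N m; "grip_width": finger opening in m; "grasp_force": force on a finger pad.
Only numpy, scipy, OpenCV 4.12 (cv2) and the standard library are available. Lean on these libraries where they do the work, as an engineer would, in place of code of your own. Each camera call takes 0.05 s, during which the arm holds its last target. There are 200 camera calls.

## Task

The dosing unit by the sink is due for a refill. First, while the cartridges still lie on the worktop, use the orange scraper block (not the fingers) to push every limescale flake along the drip deck into the waste trough at its right-hand end, and stand the block back on the worktop. Then lay each cartridge that has been supplied in the cradle of its own colour and swing that cradle's clamp right down so that it holds the cartridge fully home, and turn the dose knob until the pointer lies squarely on the red mark; leave the other things on the worktop where they are.

Things in the scene. Friction and masses are not known exactly. Their poses are not given: they have to be found in the camera images.
- dosing_unit: white and steel dosing unit, 250 (x) x 340 (y) mm, fixed; origin mid-underside; own x away from the robot, y left, z up. "Unit" coordinates in mm are in this frame. In front a dark drip deck, top z 40, from y 165 to y -80, x -125 (9 mm lip) to -42 (wall to z 75); three cradles behind it; right front the waste trough, right rear the dose panel (top z 75) with knob and, behind that, dial
- cradle_blue (a point): centre of the blue cradle's bottom: here the underside centre of the blue cartridge lies when fully home (z 44); unit axes. Open-topped, inside 104 (x) x 44 (y) mm, walls to z 75, flared blue lead-in to z 81. Cradles are 75 mm apart. A spring plate holds an unclamped cartridge 10 mm above home: 3 N to start, 6 N fully down; it rises again unless clamped
- cradle_green (a point): centre of the green cradle's bottom: here the underside centre of the green cartridge lies when fully home (z 44); unit axes. Open-topped, inside 104 (x) x 44 (y) mm, walls to z 75, flared green lead-in to z 81. Cradles are 75 mm apart. A spring plate holds an unclamped cartridge 10 mm above home: 3 N to start, 6 N fully down; it rises again unless clamped
- cradle_yellow (a point): centre of the yellow cradle's bottom: here the underside centre of the yellow cartridge lies when fully home (z 44); unit axes. Open-topped, inside 104 (x) x 44 (y) mm, walls to z 75, flared yellow lead-in to z 81. Cradles are 75 mm apart. A spring plate holds an unclamped cartridge 10 mm above home: 3 N to start, 6 N fully down; it rises again unless clamped
- clamp_blue (a joint): blue clamp's angle, rad: 0 = right down (closed), stop at 1.7; starts standing open. Hinge axis along unit y at unit x 100, z 104, behind the blue cradle; swings towards the robot and down. Stiff (0.75 N m friction): stays where left, holds against the spring. Meets a laid-in cartridge at about 0.12 and takes some 8 N at the bar to close
- clamp_green (a joint): green clamp's angle, rad: 0 = right down (closed), stop at 1.7; starts standing open. Hinge axis along unit y at unit x 100, z 104, behind the green cradle; swings towards the robot and down. Stiff (0.75 N m friction): stays where left, holds against the spring. Meets a laid-in cartridge at about 0.12 and takes some 8 N at the bar to close
- clamp_yellow (a joint): yellow clamp's angle, rad: 0 = right down (closed), stop at 1.7; starts standing open. Hinge axis along unit y at unit x 100, z 104, behind the yellow cradle; swings towards the robot and down. Stiff (0.75 N m friction): stays where left, holds against the spring. Meets a laid-in cartridge at about 0.12 and takes some 8 N at the bar to close
- clamp_blue_bar (a point): middle of the blue clamp's handle: a cross bar 16 mm thick, 54 mm long along unit y, 165 mm from the hinge axis, at the end of a stirrup with 44 x 60 mm of free room inside, so fingertips can pinch or push the bar. Closed, it is at z 104, x 80 mm nearer the robot than the cradle's centre
- clamp_green_bar (a point): middle of the green clamp's handle: a cross bar 16 mm thick, 54 mm long along unit y, 165 mm from the hinge axis, at the end of a stirrup with 44 x 60 mm of free room inside, so fingertips can pinch or push the bar. Closed, it is at z 104, x 80 mm nearer the robot than the cradle's centre
- clamp_yellow_bar (a point): middle of the yellow clamp's handle: a cross bar 16 mm thick, 54 mm long along unit y, 165 mm from the hinge axis, at the end of a stirrup with 44 x 60 mm of free room inside, so fingertips can pinch or push the bar. Closed, it is at z 104, x 80 mm nearer the robot than the cradle's centre
- cartridge_blue: blue cartridge: white block with a blue top, 100 (own x) x 40 (own y) x 50 mm, 110 to 200 g, origin at the centre of its underside; lies on the worktop left of the unit; either way round fits its cradle, long side along unit x. May be absent (not supplied)
- cartridge_green: green cartridge: white block with a green top, 100 (own x) x 40 (own y) x 50 mm, 110 to 200 g, origin at the centre of its underside; lies on the worktop left of the unit; either way round fits its cradle, long side along unit x. May be absent (not supplied)
- cartridge_yellow: yellow cartridge: white block with a yellow top, 100 (own x) x 40 (own y) x 50 mm, 110 to 200 g, origin at the centre of its underside; lies on the worktop left of the unit; either way round fits its cradle, long side along unit x. May be absent (not supplied)
- flake0: off-white limescale flake, about 30 mm across, 8 mm thick, origin at its underside; starts on the drip deck, unit y between -40 and 100. May be absent. The deck's left end (y 165) has a 9 mm lip; its right end (y -80) is open and drops into the waste trough
- flake1: another flake; may be absent. The waste trough: inside from unit x -125 to -45, y -165 to -80, floor at z 8, walls to z 49
- flake2: another flake of the same kind; may be absent
- flake3: another flake of the same kind; may be absent
- scraper: orange scraper block with a rubber sole: sole 72 (own x) x 44 (own y) x 16 mm, on it an upright grip 46 (own x) x 20 (own y) mm reaching up to 66 mm; 200 g; origin at the centre of its underside. With its own x along unit x it fits the deck (80 mm clear width, middle at unit x -85) and sweeps it in one stroke along y
- dose_knob (a joint): dose knob angle, rad, 0 to 4.5, grows clockwise seen from above; light friction. Axis at unit x -2, y -125. Grip its raised bar, 42 x 14 mm, z 87 to 119, which lies along unit x at angle 0 and turns with the knob. The pointer is geared to it: turns the same way, one third as much
- pointer_tip (a point): tip of the black pointer on the dial (centre at unit x 72, y -125), 28 mm from the dial's centre; it points along unit +y at knob angle 0
- mark_inner (a point): middle of the inner edge of the red mark (6 mm wide) on the dial's rim, 28 mm from the dial's centre; stays put; starts clockwise of the pointer
- labels: roll of labels lying flat, 83 x 66 x 17 mm, a bystander at the left
- pepper: small swing-top spice jar, 66 x 57 x 78 mm, a bystander at the left
- tin: food tin 75 mm wide, 58 mm high, a bystander at the back

How it is judged:
On the way, in this order (a step that is already met when the one before it is completed fails the run):
1. every flake is in the waste trough while the cartridges still lie on the worktop (x of flake0 in the frame of dosing_unit between -0.13 and -0.04 m and y of flake0 in the frame of dosing_unit between -0.168 and -0.077 m and height (world z) of flake0 between 0.003 and 0.036 m and x of flake1 in the frame of dosing_unit between -0.13 and -0.04 m and y of flake1 in the frame of dosing_unit between -0.168 and -0.077 m and height (world z) of flake1 between 0.003 and 0.036 m and x of flake2 in the frame of dosing_unit between -0.13 and -0.04 m and y of flake2 in the frame of dosing_unit between -0.168 and -0.077 m and height (world z) of flake2 between 0.003 and 0.036 m and x of flake3 in the frame of dosing_unit between -0.13 and -0.04 m and y of flake3 in the frame of dosing_unit between -0.168 and -0.077 m and height (world z) of flake3 between 0.003 and 0.036 m and height (world z) of each of cartridge_blue, cartridge_green, cartridge_yellow below 0.03 m), for 0.2 s.
2. every supplied cartridge is fully home in the cradle of its colour under its clamp (horizontal distance between cartridge_blue and cradle_blue below 0.006 m and z of cartridge_blue in the frame of cradle_blue below 0.004 m and angle between each of cartridge_blue, cartridge_green, cartridge_yellow's own z axis and vertical below 0.06 rad and distance between cartridge_blue and clamp_blue_bar below 0.106 m and horizontal distance between cartridge_green and cradle_green below 0.006 m and z of cartridge_green in the frame of cradle_green below 0.004 m and distance between cartridge_green and clamp_green_bar below 0.106 m and horizontal distance between cartridge_yellow and cradle_yellow below 0.006 m and z of cartridge_yellow in the frame of cradle_yellow below 0.004 m and distance between cartridge_yellow and clamp_yellow_bar below 0.106 m), for 0.2 s.
At the end, for the whole second after the job is handed in: All flakes in the trough; each supplied cartridge in its colour's cradle (centre within 6 mm, level), within 4 mm of fully down, its clamp bearing on it (bar within 106 mm of its origin); pointer tip within 3 mm of the mark; scraper upright on the worktop (all of step 2 and x of flake0 in the frame of dosing_unit between -0.13 and -0.04 m and y of flake0 in the frame of dosing_unit between -0.168 and -0.077 m and height (world z) of flake0 between 0.003 and 0.036 m and x of flake1 in the frame of dosing_unit between -0.13 and -0.04 m and y of flake1 in the frame of dosing_unit between -0.168 and -0.077 m and height (world z) of flake1 between 0.003 and 0.036 m and x of flake2 in the frame of dosing_unit between -0.13 and -0.04 m and y of flake2 in the frame of dosing_unit between -0.168 and -0.077 m and height (world z) of flake2 between 0.003 and 0.036 m and x of flake3 in the frame of dosing_unit between -0.13 and -0.04 m and y of flake3 in the frame of dosing_unit between -0.168 and -0.077 m and height (world z) of flake3 between 0.003 and 0.036 m and horizontal distance between pointer_tip and mark_inner below 0.003 m and height (world z) of scraper between -0.006 and 0.006 m and angle between scraper's own z axis and vertical below 0.1 rad); the robot touches nothing.
It fails at once if a flake is pushed by the fingers instead of the scraper (contact force between the fingers and flake0 above 1 N or contact force between the fingers and flake1 above 1 N or contact force between the fingers and flake2 above 1 N or contact force between the fingers and flake3 above 1 N).
It fails at once if a bystander (label roll, spice jar, tin) is moved more than 30 mm (distance of any of pepper, labels, tin from where it was at the start of the episode above 0.03 m).
Of flake0, flake1, flake2, flake3 only 2 to 4 are there at a start; the rules pass over those that are not, and their reading is None.
Of cartridge_blue, cartridge_green, cartridge_yellow only 2 to 3 are there at a start; the rules pass over those that are not, and their reading is None.
At some moment in a run one of cartridge_blue, cartridge_green, cartridge_yellow may be knocked a few centimetres aside while the robot is not near it.
Once in a run the grip may slacken for a moment while it holds something.
It also fails if it takes over 210 s, if anything falls off the work surface, if the arm or the gripper's body presses on something with over 40 N, if the wrist force passes 120 N, or if a joint passes its speed limit or range.

## Working session

There is one attempt and no reset: what is moved stays moved. The work goes in short steps, Python scripts to look and compute and a tool call to move; the robot and the scene stay as the last step left them, time stands still between calls to the robot, and variables do not carry over. Pictures are saved under pics/ and viewed, at most 14 in all, crops included, and the job is handed in when it is done.

Besides the shell and the picture viewer there is one more tool, called after "Call:" as name(argument=value, ...) on one line, values as JSON. move_arm: Moves the arm, as the interface text tells. Its arguments: {"type":"object","properties":{"motion":{"type":"array"},"gripper":{"type":"number"}},"required":["motion"]}

```bash
ls; mkdir -p pics
python3 - <<'E'
from workcell import bot
import cv2
o=bot.get_obs(); print(o['eef_pos'],o['tool_rot'],o['clock'],o['grip_width'])
for n in('scene','top'):
    cv2.imwrite(f'pics/{n}0.png',bot.camera(n)); m=bot.camera_model(n); print(n,m['K'],m['dist'],m['world_from_camera'])
E
```

```text
pics
[ 0.12490285 -0.48349049  0.2303973 ] [ 9.92021324e-01  1.26065749e-01 -1.45314747e-04 -1.04832504e-03] 0.0 0.08553317882631735
scene [[600.40263629   0.         324.38878103]
 [  0.         600.40263629 236.76067389]
 [  0.           0.           1.        ]] [0.04288403 0.         0.         0.         0.        ] [[-0.75374384 -0.31376017  0.57742947 -0.31638955]
 [-0.65716597  0.36222676 -0.66100276  1.16867598]
 [-0.00176407 -0.87769376 -0.47921869  0.82868911]
 [ 0.          0.          0.          1.        ]]
top [[442.39614928   0.         313.42730573]
 [  0.         442.39614928 241.75161701]
 [  0.           0.           1.        ]] [0.01787643 0.         0.         0.         0.        ] [[ 0.02878378 -0.98274427  0.18271616  0.36548969]
 [-0.99955947 -0.02697476  0.0123788   0.1090376 ]
 [-0.00723647 -0.18299197 -0.98308777  1.11220993]
 [ 0.          0.          0.          1.        ]]
```

View pics/scene0.png

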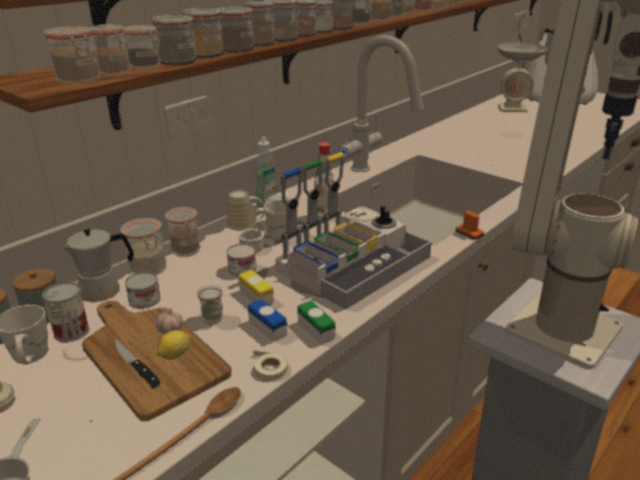

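View pics/top0.png

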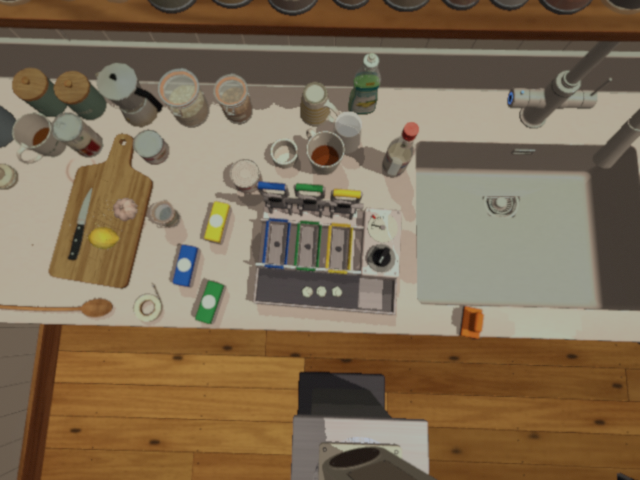

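Scene: three cartridges (top view: yellow 217,222; blue 185,266; green 209,302), flakes near (307..337,292), the scraper at (472,321) and the unit spanning (255–400, 190–312).

```bash
cat > h.py <<'E'
from workcell import bot
import cv2, numpy as np
from scipy.spatial.transform import Rotation as R
def ray(m,px):
    p=cv2.undistortPoints(np.array([[px]],float),np.array(m['K']),np.array(m['dist']))[0,0]
    T=np.array(m['world_from_camera']); return T[:3,3],T[:3,:3]@np.r_[p,1]
def p2w(m,px,z):
    o,d=ray(m,px); return o+d*(z-o[2])/d[2]
def w2p(m,P):
    T=np.linalg.inv(np.array(m['world_from_camera'])); 
    return cv2.projectPoints(np.array(P,float).reshape(-1,3),cv2.Rodrigues(T[:3,:3])[0],T[:3,3],np.array(m['K']),np.array(m['dist']))[0].reshape(-1,2)
def maskrect(m,mask,z):
    "footprint at height z of a mask: centre, long side, short side, angle of long side"
    c=max(cv2.findContours(mask.astype('uint8'),cv2.RETR_EXTERNAL,cv2.CHAIN_APPROX_NONE)[0],key=cv2.contourArea)
    w=np.array([p2w(m,p[0],z)[:2] for p in c],np.float32)*1000
    (cx,cy),(a,b),t=cv2.minAreaRect(w)
    if a<b:a,b,t=b,a,t+90
    return np.round([cx,cy,a,b,(t+90)%180-90],1)
E
python3 - <<'E'
from h import *
m=bot.camera_model('top'); im=bot.camera('top')
for n,z in [('cartridge_blue',.05),('cartridge_green',.05),('cartridge_yellow',.05),('scraper',.016),('flake0',.048),('dosing_unit',.07),('dose_knob',.119),('clamp_blue_bar',.2),('pepper',.03),('labels',.01),('tin',.05)]:
    for r in bot.cut_out('top',n)[:4]:
        print(n,round(r['score'],2),np.round(r['centre']),r['mask'].sum(),maskrect(m,r['mask'],z))
cv2.imwrite('pics/c.png',cv2.resize(im[170:345,160:500],None,fx=2.35,fy=2.35,interpolation=cv2.INTER_CUBIC))
mw=bot.camera_model('wrist');print(np.round(mw['world_from_camera'],3),mw['K'])
E
```

```text
cartridge_blue 0.65 [264. 186.] 813 [496.1 427.   98.9  50.1 -10.7]
cartridge_blue 0.24 [194. 272.] 585 [680.3 229.8  85.5  65.7  85.7]
cartridge_green 0.61 [300. 209.] 869 [411.6 362.8 101.8  50.1 -15.7]
cartridge_yellow 0.88 [222. 218.] 804 [606.3 359.4 103.8  52.5 -13.8]
scraper 0.73 [324. 469.] 624 [ 382.4 -265.1   74.    51.    -9.1]
dosing_unit 0.92 [252. 326.] 15770 [551.   94.4 356.7 302.9  87. ]
dose_knob 0.8 [257. 381.] 299 [ 5.206e+02 -3.250e+01  4.410e+01  4.070e+01 -2.000e-01]
clamp_blue_bar 0.89 [194. 275.] 503 [635.6 211.4  67.   55.5 -88.5]
pepper 0.76 [211. 164.] 621 [626.4 497.2  82.2  56.1  47.3]
labels 0.67 [310. 152.] 581 [401.3 529.6  80.6  74.6  28. ]
labels 0.43 [252. 324.] 16521 [562.6  93.9 382.3 323.1  86.9]
labels 0.25 [266. 187.] 872 [502.5 438.6 105.1  55.2  -8.2]
tin 0.95 [174. 246.] 851 [727.9 295.8  93.3  74.9  33.9]
tin 0.5 [191. 272.] 683 [681.7 230.3  86.1  68.7  82.3]
[[ 0.25  -0.916 -0.314  0.207]
 [-0.968 -0.236 -0.081 -0.465]
 [ 0.     0.325 -0.946  0.375]
 [ 0.     0.     0.     1.   ]] [[365.2097777    0.         322.38712382]
 [  0.         365.2097777  240.79545377]
 [  0.           0.           1.        ]]
```

View pics/c.png

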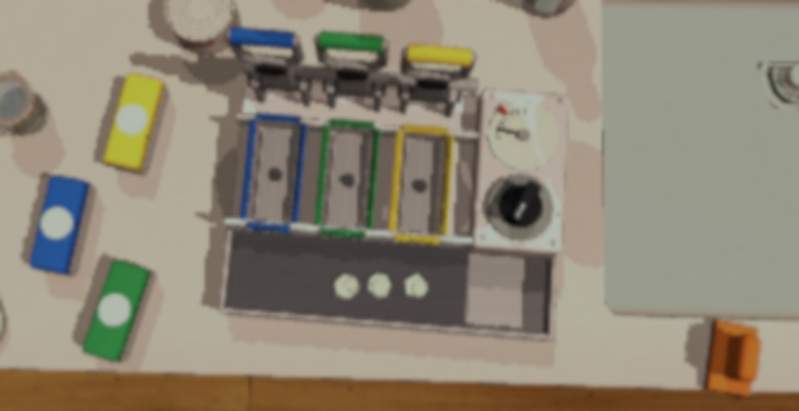

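The crop shows the unit's lip corners (crop 223,312 / 549,337), the panel's rear right corner (565,97), cradle holes at (275,174), (347,180), (419,185), and flakes at (346,287), (379,285), (416,286).

Run:
```python
from h import *
from scipy.optimize import least_squares
m=bot.camera_model('top')
c=lambda x,y:(x/2.35+160,y/2.35+170)
pts=[((223,312),(-125,170,49)),((549,337),(-125,-170,49)),((565,97),(125,-170,75))]
def loc(p,px,z):
    w=p2w(m,c(*px),z/1e3)[:2]*1e3-p[:2]; s,k=np.sin(p[2]),np.cos(p[2]); return np.array([k*w[0]+s*w[1],-s*w[0]+k*w[1]])
f=lambda p:np.concatenate([loc(p,a,b[2])-b[:2] for a,b in pts])
r=least_squares(f,[550,95,-.05],x_scale=[1,1,.01]);p=r.x;print(p,np.degrees(p[2]),np.round(r.fun,1))
for n,px,z in [('holeB',(275,174),54),('holeG',(347,180),54),('holeY',(419,185),54),('f',(346,287),46),('f',(379,285),46),('f',(416,286),46),('knob',(519,206),119),('dial',(522,134),75),('mark',(501,109),75),('panelRF',(560,250),75),('barB',(263,38),260),('barG',(350,42),260),('barY',(440,56),260)]:
    print(n,np.round(loc(p,px,z),1))
print([np.round(p2w(m,q,.066)[:2]*1e3) for q in [c(738,352)]])
print('scr sole corners',[np.round(p2w(m,c(*q),.016)[:2]*1e3) for q in [(717,320),(757,325),(753,395),(710,390)]])
```

```text
[ 5.26357968e+02  8.78749623e+01 -4.90683382e-02] -2.8114086856244436 [ 1.8 -6.   2.5  3.6 -4.3  2.5]
holeB [ 21.7 124. ]
holeG [21.1 49.2]
holeY [ 21.5 -25.3]
f [-88.2  41.6]
f [-83.6   8.2]
f [-81.7 -29.6]
knob [  -2.8 -120.3]
dial [  78.6 -125.6]
mark [ 103.1 -102.9]
panelRF [ -37.  -169.2]
barB [102.7 123.6]
barG [104.8  49.3]
barY [ 98.2 -28. ]
[array([ 386., -255.])]
scr sole corners [array([ 419., -252.]), array([ 416., -293.]), array([ 344., -286.]), array([ 348., -242.])]
```

```bash
cat >> h.py <<'E'
def plan(xyz,ang,o=None):
    "xyz mm world, ang = world angle (deg) of tool x; prints tool shift (cm) and yaw (deg)"
    o=o or bot.get_obs(); r=R.from_quat(o['tool_rot']); M=r.as_matrix()
    d=M.T@(np.array(xyz)/1e3-o['eef_pos'])*100; a=np.degrees(np.arctan2(M[1,0],M[0,0]))
    print('shift',np.round(d,2),'yaw',round((a-ang+180)%360-180,1),'| now',np.round(o['eef_pos']*1e3,1),'ang',round(a,1),'tilt',np.round(np.degrees(np.arccos(-M[2,2])),2),'F',np.round(o['ft_force'],1),'w',round(o['grip_width']*1e3,1),'gf',round(o['grasp_force'],1),'t',round(o['clock'],2))
E
python3 -c "
from h import *
plan((382,-268,160),-8)"
```

```text
shift [ 30.28 -14.5    7.13] yaw 22.5 | now [ 125.1 -484.1  231.3] ang 14.5 tilt 0.0 F [ 0.3 -0.6 -0.5] w 85.5 gf 0.0 t 0.7
```

Call:
move_arm(motion=[{"x": 30.3,"y": -14.5,"z": 7.1,"yaw": 22.5},{"x": 30.3,"y": -14.5,"z": 7.1,"yaw": 22.5},{"x": 30.3,"y": -14.5,"z": 7.1,"yaw": 22.5},{"x": 30.3,"y": -14.5,"z": 7.1,"yaw": 22.5},{"x": 30.3,"y": -14.5,"z": 7.1,"yaw": 22.5},{"x": 30.3,"y": -14.5,"z": 7.1,"yaw": 22.5},{"x": 30.3,"y": -14.5,"z": 7.1,"yaw": 22.5},{"x": 30.3,"y": -14.5,"z": 7.1,"yaw": 22.5}], gripper=1)

```text
clock: 1.7
eef_pos: [0.382, -0.268, 0.1604]
tool_rot: [0.998, -0.07, -0.0, 0.0]
ft_force: [0.7, 0.1, 0.0]
grip_width: 0.0857
grasp_force: 0.0
```

Run:
```python
from h import *
m=bot.camera_model('wrist'); im=bot.camera('wrist')
plan((382,-268,30),-8)
for r in bot.cut_out('wrist','scraper')[:2]:
    print(r['score'],r['centre'],maskrect(m,r['mask'],.016))
    # top of grip: bright part
cv2.imwrite('pics/w1.png',im)
```

```text
shift [ 0.02 -0.05 13.05] yaw -0.1 | now [ 381.7 -268.5  160.5] ang -8.1 tilt 0.02 F [ 0.1 -0.8 -0.9] w 85.3 gf 0.0 t 1.75
0.66 [218.4, 321.2] [ 382.1 -268.6   80.9   44.9   -9.6]
```

View pics/w1.png

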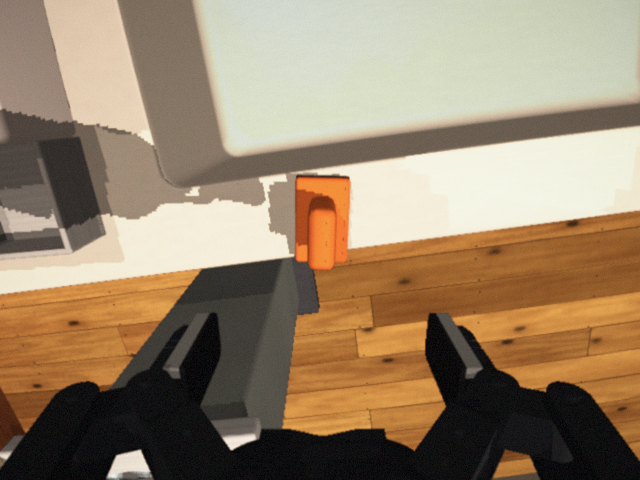

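The wrist view shows the scraper at (322,220), square with the tool, so I can go down and grip.

Call:
move_arm(motion=[{"z": 5},{"z": 10},{"z": 13},{"z": 13}])

```text
invalid input at $.motion[0]: expected keys x, y, z, yaw
```

Call:
move_arm(motion=[{"z": 0},{"z": 0},{"z": 0},{"z": 0},{"z": 0},{"z": 0}], gripper=-1)

```text
invalid input at $.motion[0]: expected keys x, y, z, yaw
```

Call:
move_arm(motion=[{"z": -6},{"z": -11},{"z": -14},{"z": -14}])

```text
invalid input at $.motion[0]: expected keys x, y, z, yaw
```

Run:
```python
from h import *
plan((455,130,180),-2.8)
```

```text
shift [  1.65 -40.51  -1.95] yaw -5.3 | now [ 381.6 -268.7  160.6] ang -8.1 tilt 0.03 F [0.  0.3 0.1] w 85.6 gf 0.0 t 1.8
```

Call:
move_arm(motion=[{"x": 0,"y": 0,"z": 5,"yaw": 0},{"x": 0,"y": 0,"z": 10,"yaw": 0},{"x": 0,"y": 0,"z": 13,"yaw": 0},{"x": 0,"y": 0,"z": 13,"yaw": 0}])

```text
clock: 2.3
eef_pos: [0.3795, -0.2677, 0.0286]
tool_rot: [0.997, -0.071, -0.002, -0.001]
ft_force: [0.2, 0.0, 0.8]
grip_width: 0.0854
grasp_force: 0.0
```

Call:
move_arm(motion=[{"x": 0,"y": 0,"z": 0,"yaw": 0},{"x": 0,"y": 0,"z": 0,"yaw": 0},{"x": 0,"y": 0,"z": 0,"yaw": 0},{"x": 0,"y": 0,"z": 0,"yaw": 0},{"x": 0,"y": 0,"z": 0,"yaw": 0},{"x": 0,"y": 0,"z": 0,"yaw": 0}], gripper=-1)

```text
clock: 3.05
eef_pos: [0.3828, -0.2683, 0.0312]
tool_rot: [0.998, -0.07, 0.001, 0.001]
ft_force: [-0.8, -0.0, 5.7]
grip_width: 0.0193
grasp_force: 58.7
```

Call:
move_arm(motion=[{"x": 0,"y": 0,"z": -6,"yaw": 0},{"x": 0,"y": 0,"z": -12,"yaw": 0},{"x": 0,"y": 0,"z": -15,"yaw": 0},{"x": 0,"y": 0,"z": -15,"yaw": 0}])

```text
clock: 3.55
eef_pos: [0.3836, -0.2688, 0.1826]
tool_rot: [0.998, -0.07, 0.002, 0.001]
ft_force: [0.1, -0.3, -2.2]
grip_width: 0.0191
grasp_force: 59.6
```

Run:
```python
from h import *
plan((455,130,180),-2.8)
```

```text
shift [  1.52 -40.49   0.16] yaw -5.2 | now [ 383.6 -268.8  182.6] ang -8.0 tilt 0.31 F [ 0.1 -0.3 -2.2] w 19.1 gf 59.6 t 3.55
```

Call:
move_arm(motion=[{"x": 0.4,"y": -6,"z": 0,"yaw": -1},{"x": 0.6,"y": -12,"z": 0,"yaw": -2},{"x": 0.8,"y": -18,"z": 0,"yaw": -3},{"x": 1.1,"y": -24,"z": 0,"yaw": -4},{"x": 1.3,"y": -30,"z": 0,"yaw": -5.2},{"x": 1.5,"y": -36,"z": 0,"yaw": -5.2},{"x": 1.5,"y": -40.5,"z": 0,"yaw": -5.2},{"x": 1.5,"y": -40.5,"z": 0,"yaw": -5.2},{"x": 1.5,"y": -40.5,"z": 0,"yaw": -5.2}])

```text
clock: 4.68
eef_pos: [0.4553, 0.0268, 0.1801]
tool_rot: [1.0, 0.014, -0.002, -0.024]
ft_force: [0.0, -0.1, -2.2]
grip_width: 0.0195
grasp_force: 60.0
```

Run:
```python
from h import *
im=bot.camera('wrist'); plan((455,130,180),-2.8)
cv2.imwrite('pics/w2.png',im)
m=bot.camera_model('wrist')
for n,z in [('scraper',0.2),('flake0',.044),('dose_knob',.119),('pointer_tip',.08)]:
  for r in bot.cut_out('wrist',n)[:4]:
    print(n,round(r['score'],2),np.round(r['centre']),maskrect(m,r['mask'],z))
```

```text
shift [  0.24 -10.28   0.53] yaw 4.4 | now [455.4  27.  180.2] ang 1.6 tilt 2.8 F [-0.2  0.4 -1.7] w 19.1 gf 60.0 t 4.72
scraper 0.68 [288. 321.] [463.8  25.1  84.4  34.5   1.7]
flake0 0.87 [236. 243.] [446.2  99.   23.8  23.  -46.7]
flake0 0.82 [231. 200.] [443.9 133.7  28.5  23.9 -46.6]
flake0 0.4 [233. 272.] [450.5  71.7   6.9   2.4  -1. ]
dose_knob 0.69 [142. 439.] [528.5 -31.4  42.3  38.3 -19.5]
pointer_tip 0.66 [  9. 451.] [600.1 -33.   34.2  12.5  89.4]
```

View pics/w2.png

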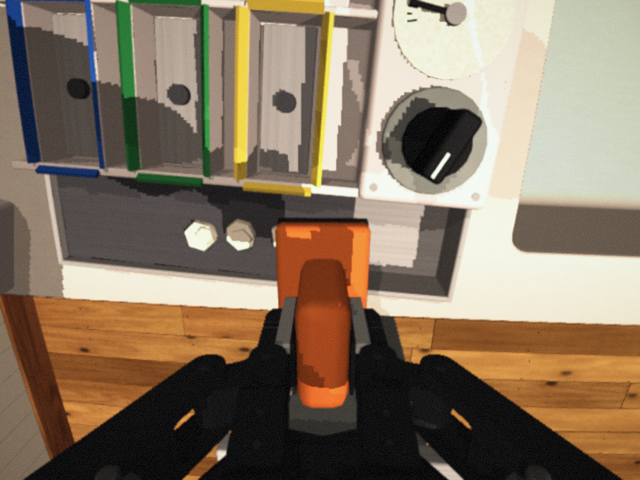

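Call:
move_arm(motion=[{"x": 0.2,"y": -5,"z": 0.3,"yaw": 2},{"x": 0.2,"y": -10.3,"z": 0.5,"yaw": 4.4},{"x": 0.2,"y": -10.3,"z": 0.5,"yaw": 4.4},{"x": 0.2,"y": -10.3,"z": 0.5,"yaw": 4.4},{"x": 0.2,"y": -10.3,"z": 0.5,"yaw": 4.4},{"x": 0.2,"y": -10.3,"z": 0.5,"yaw": 4.4}])

```text
clock: 5.68
eef_pos: [0.4568, 0.0448, 0.1805]
tool_rot: [0.999, 0.017, -0.005, -0.049]
ft_force: [-0.1, 0.3, -2.7]
grip_width: 0.0194
grasp_force: 60.0
```

Run:
```python
from h import *
m=bot.camera_model('wrist');im=bot.camera('wrist'); plan((455,130,180),-2.8)
cv2.imwrite('pics/w3.png',im)
for n,z in [('flake0',.044),('scraper',.15),('dose_knob',.119)]:
  for r in bot.cut_out('wrist',n)[:4]:
    print(n,round(r['score'],2),np.round(r['centre']),maskrect(m,r['mask'],z))
```

```text
shift [ 0.1  -8.47  0.89] yaw 4.7 | now [456.8  44.8 180.5] ang 1.9 tilt 5.69 F [-0.   0.2 -1.1] w 19.1 gf 60.0 t 5.72
flake0 0.8 [234. 270.] [445.5 102.6  25.5  15.   -1.5]
flake0 0.36 [122. 307.] [515.9  94.4 382.9 228.4  87. ]
scraper 0.91 [287. 324.] [433.6  46.6 119.9  48.5   1.4]
dose_knob 0.58 [144. 478.] [528.5 -30.5  42.3  38.9 -20.3]
dose_knob 0.35 [243.  19.] [447.4 256.   91.6  37.7 -16.9]
```

View pics/w3.png

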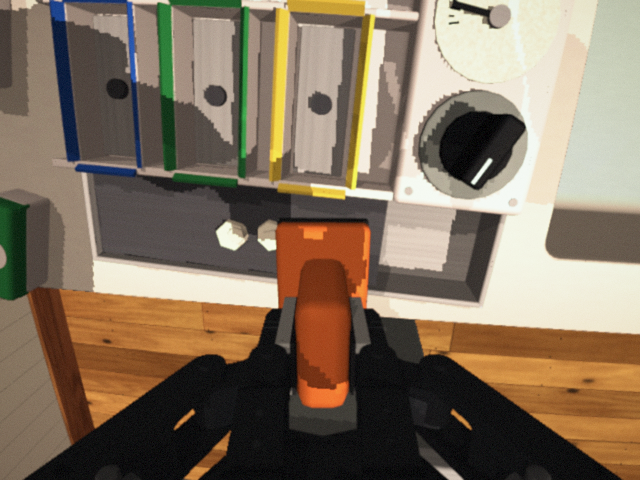

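Run:
```python
from h import *
o=bot.get_obs(); print(np.round(o['joint_pos'],3),np.round(o['tau'],1)); plan((455,130,180),-2.8)
```

```text
[ 0.032  0.196 -0.193  1.19   0.099  3.141] [  0.  -34.7  24.8   0.1   0.4  -0. ]
shift [ 0.1  -8.47  0.89] yaw 4.7 | now [456.8  44.8 180.5] ang 1.9 tilt 5.69 F [ 0.   0.6 -2.7] w 19.2 gf 60.0 t 5.88
```

Joint 6 is at its limit (the tool angle must exceed j1), so I will turn the tool half round; the scraper is symmetric.

Call:
move_arm(motion=[{"x": 0,"y": 0,"z": 0,"yaw": -10},{"x": 0,"y": 0,"z": 0,"yaw": -20},{"x": 0,"y": 0,"z": 0,"yaw": -30},{"x": 0,"y": 0,"z": 0,"yaw": -40},{"x": 0,"y": 0,"z": 0,"yaw": -50},{"x": 0,"y": 0,"z": 0,"yaw": -60},{"x": 0,"y": 0,"z": 0,"yaw": -70},{"x": 0,"y": 0,"z": 0,"yaw": -80},{"x": 0,"y": 0,"z": 0,"yaw": -90},{"x": 0,"y": 0,"z": 0,"yaw": -100},{"x": 0,"y": 0,"z": 0,"yaw": -110},{"x": 0,"y": 0,"z": 0,"yaw": -120},{"x": 0,"y": 0,"z": 0,"yaw": -130},{"x": 0,"y": 0,"z": 0,"yaw": -140},{"x": 0,"y": 0,"z": 0,"yaw": -150},{"x": 0,"y": 0,"z": 0,"yaw": -160},{"x": 0,"y": 0,"z": 0,"yaw": -170},{"x": 0,"y": 0,"z": 0,"yaw": -175},{"x": 0,"y": 0,"z": 0,"yaw": -175}])

```text
clock: 8.25
eef_pos: [0.4568, 0.0448, 0.1805]
tool_rot: [0.028, 0.998, 0.049, -0.007]
ft_force: [0.2, 0.4, -2.1]
grip_width: 0.0192
grasp_force: 60.1
```

Run:
```python
from h import *
from scipy.optimize import least_squares
plan((455,205,180),177.2)
# refit the unit using top view + wrist w3 (approx pose of the tilted camera is not stored) -> top only, more points
m=bot.camera_model('top'); c=lambda x,y:(x/2.35+160,y/2.35+170)
pts=[((223,312),(-125,170,49)),((549,337),(-125,-170,49)),((565,97),(125,-170,75)),((519,206),(-2,-125,119)),((522,134),(72,-125,78)),((560,250),(-42,-170,75))]
def loc(p,px,z):
    w=p2w(m,c(*px),z/1e3)[:2]*1e3-p[:2]; s,k=np.sin(p[2]),np.cos(p[2]); return np.array([k*w[0]+s*w[1],-s*w[0]+k*w[1]])
r=least_squares(lambda p:np.concatenate([loc(p,a,b[2])-b[:2] for a,b in pts]),[550,95,-.05],x_scale=[1,1,.01]);p=r.x;print(p,np.degrees(p[2]),np.round(r.fun,1))
for px in [(275,174),(347,180),(419,185)]: print(np.round(loc(p,px,52),1))
```

```text
shift [ 1.06 15.9   1.63] yaw -0.3 | now [456.8  44.8 180.5] ang 176.9 tilt 5.69 F [ 0.2  0.4 -2.1] w 19.2 gf 60.1 t 8.25
[ 5.27709785e+02  8.87562611e+01 -4.52755368e-02] -2.5940971728122353 [ 1.1 -6.5  0.5  3.1 -6.2  1.1 -2.6  3.7  4.1 -1.4  3.1  0. ]
[ 21.2 123.2]
[20.3 48.3]
[ 20.5 -26.4]
```

The move commands can't set tilt, and the limit left a 5.7° lean. I'll mirror the situation at the other end of joint 6 to undo it.

Call:
move_arm(motion=[{"x": 0,"y": 0,"z": 0,"yaw": -10},{"x": 0,"y": 0,"z": 0,"yaw": -20},{"x": 0,"y": 0,"z": 0,"yaw": -30},{"x": 0,"y": 0,"z": 0,"yaw": -40},{"x": 0,"y": 0,"z": 0,"yaw": -50},{"x": 0,"y": 0,"z": 0,"yaw": -60},{"x": 0,"y": 0,"z": 0,"yaw": -70},{"x": 0,"y": 0,"z": 0,"yaw": -80},{"x": 0,"y": 0,"z": 0,"yaw": -90},{"x": 0,"y": 0,"z": 0,"yaw": -100},{"x": 0,"y": 0,"z": 0,"yaw": -110},{"x": 0,"y": 0,"z": 0,"yaw": -120},{"x": 0,"y": 0,"z": 0,"yaw": -130},{"x": 0,"y": 0,"z": 0,"yaw": -140},{"x": 0,"y": 0,"z": 0,"yaw": -150},{"x": 0,"y": 0,"z": 0,"yaw": -160},{"x": 0,"y": 0,"z": 0,"yaw": -170},{"x": 0,"y": 0,"z": 0,"yaw": -180},{"x": 0,"y": 0,"z": 0,"yaw": -184}])

```text
clock: 10.62
eef_pos: [0.4568, 0.0448, 0.1805]
tool_rot: [0.999, 0.008, -0.005, -0.049]
ft_force: [0.8, 0.1, -2.3]
grip_width: 0.0192
grasp_force: 60.1
```

Run:
```python
from h import *
o=bot.get_obs(); print(np.round(o['joint_pos'],3)); plan((455,0,180),2)
```

```text
[ 0.032  0.196 -0.193  1.19   0.099 -3.126]
shift [-0.26  4.46 -0.39] yaw -1.0 | now [456.8  44.8 180.5] ang 1.0 tilt 5.69 F [ 0.8  0.1 -2.3] w 19.2 gf 60.1 t 10.62
```

Call:
move_arm(motion=[{"x": 0,"y": 5,"z": -0.4,"yaw": -3},{"x": 0,"y": 9,"z": -0.8,"yaw": -5},{"x": 0,"y": 9,"z": -0.8,"yaw": -5},{"x": 0,"y": 9,"z": -0.8,"yaw": -5}])

```text
clock: 11.12
eef_pos: [0.4567, 0.026, 0.1795]
tool_rot: [1.0, 0.011, -0.002, -0.025]
ft_force: [-0.1, 1.1, -1.9]
grip_width: 0.0193
grasp_force: 60.0
```

Run:
```python
from h import *
o=bot.get_obs(); print(np.round(o['joint_pos'],3)); plan((455,0,180),2)
```

```text
[ 0.024  0.19  -0.199  1.184  0.05  -3.14 ]
shift [-0.23  2.59 -0.18] yaw -0.7 | now [456.7  26.  179.5] ang 1.3 tilt 2.85 F [-0.1  1.1 -1.9] w 19.3 gf 60.0 t 11.12
```

Works: lean halved. Same again.

Call:
move_arm(motion=[{"x": 0,"y": 5,"z": -0.2,"yaw": -3},{"x": 0,"y": 9,"z": -0.4,"yaw": -5},{"x": 0,"y": 9,"z": -0.4,"yaw": -5},{"x": 0,"y": 9,"z": -0.4,"yaw": -5}])

```text
clock: 11.62
eef_pos: [0.4563, 0.0142, 0.179]
tool_rot: [1.0, 0.015, -0.0, 0.0]
ft_force: [-0.0, 0.2, -1.3]
grip_width: 0.019
grasp_force: 59.9
```

Run:
```python
from h import *
o=bot.get_obs(); print(np.round(o['joint_pos'],3)); plan((455,0,180),2)
```

```text
[ 0.031  0.187 -0.203  1.181 -0.    -3.141]
shift [-0.18  1.42 -0.1 ] yaw -0.3 | now [456.3  14.2 179. ] ang 1.7 tilt 0.02 F [-0.   0.2 -1.3] w 19.0 gf 59.9 t 11.62
```

Call:
move_arm(motion=[{"x": 0,"y": 0,"z": 0,"yaw": 10},{"x": 0,"y": 0,"z": 0,"yaw": 20},{"x": 0,"y": 0,"z": 0,"yaw": 30},{"x": 0,"y": 0,"z": 0,"yaw": 40},{"x": 0,"y": 0,"z": 0,"yaw": 50},{"x": 0,"y": 0,"z": 0,"yaw": 60},{"x": 0,"y": -1,"z": 0,"yaw": 70},{"x": 0,"y": -2,"z": 0,"yaw": 80},{"x": 0,"y": -4,"z": 0,"yaw": 90},{"x": 0,"y": -6,"z": 0,"yaw": 100},{"x": 0,"y": -8,"z": 0,"yaw": 110},{"x": 0,"y": -10,"z": 0,"yaw": 120},{"x": 0,"y": -12,"z": 0,"yaw": 130},{"x": 0,"y": -14,"z": 0,"yaw": 140},{"x": 0,"y": -16,"z": 0,"yaw": 150},{"x": 0,"y": -18,"z": 0,"yaw": 160},{"x": 0,"y": -18,"z": 0,"yaw": 170},{"x": 0,"y": -18,"z": 0,"yaw": 180},{"x": 0,"y": -18,"z": 0,"yaw": 184.4},{"x": 0,"y": -18,"z": 0,"yaw": 184.4}])

```text
clock: 14.12
eef_pos: [0.4509, 0.194, 0.1788]
tool_rot: [0.023, 1.0, -0.0, -0.0]
ft_force: [-0.2, -0.8, -1.4]
grip_width: 0.0192
grasp_force: 60.0
```

Run:
```python
from h import *
o=bot.get_obs(); print(np.round(o['joint_pos'],3)); plan((455,200,180),177.3)
m=bot.camera_model('wrist');im=bot.camera('wrist');print(np.round(m['world_from_camera'],3).tolist())
cv2.imwrite('pics/w4.png',im); np.save('w4m.npy',m['world_from_camera'])
for n,z in [('flake0',.044),('scraper',.15)]:
  for r in bot.cut_out('wrist',n)[:4]:
    print(n,round(r['score'],2),np.round(r['centre']),maskrect(m,r['mask'],z))
```

```text
[ 0.406  0.253 -0.118  1.2   -0.     0.452]
shift [-0.38  0.62 -0.12] yaw 0.1 | now [450.9 194.  178.8] ang 177.4 tilt 0.03 F [-0.2 -0.8 -1.4] w 19.2 gf 60.0 t 14.12
[[0.046, 0.945, 0.324, 0.368], [0.999, -0.043, -0.015, 0.196], [-0.001, 0.325, -0.946, 0.323], [0.0, 0.0, 0.0, 1.0]]
flake0 0.96 [225. 206.] [444.4  99.1  24.4  23.6 -52.2]
flake0 0.92 [217. 242.] [443.2 132.6  24.9  23.7  72.7]
flake0 0.92 [229. 160.] [445.   61.8  25.1  22.6 -66.9]
flake0 0.73 [274. 144.] [542.8  63.8 399.1 292.4  86.8]
scraper 0.56 [290. 324.] [473.3 191.4 117.1  47.3  -2.8]
```

View pics/w4.png

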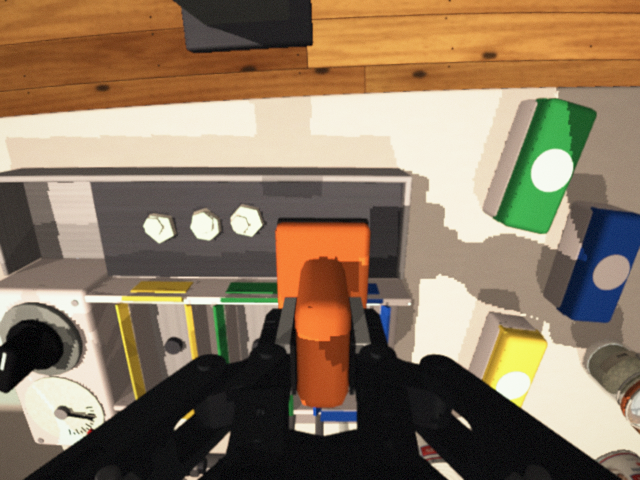

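Wrist view: the flakes are at (160,228), (205,225), (246,220). The deck's left front lip corner is at (411,176), and the wall edge runs along row ≈278.

Run:
```python
from h import *
m=bot.camera_model('wrist'); im=cv2.imread('pics/w4.png')
for n,px,z in [('lipFL',(411,175),.049),('lip front mid',(100,177),.049),('wall L',(409,279),.075),('wall',(110,276),.075),('holeY',(174,345),.054),('inner lip',(250,182),.049),('deck back in?',(250,276),.075),('panelFR?',(20,263),.075)]:
    print(n,np.round(p2w(m,px,z)[:2]*1e3,1))
t=np.radians(-2.7); f=np.array([p2w(m,px,.049)[:2] for px in [(411,175),(100,177)]])*1e3; d=f[0]-f[1]; print('yaw',np.degrees(np.arctan2(-d[0],d[1])))
g=np.array([p2w(m,px,.075)[:2] for px in [(409,279),(110,276)]])*1e3; d=g[0]-g[1]; print('yaw',np.degrees(np.arctan2(-d[0],d[1])))
```

```text
lipFL [412.6 260.7]
lip front mid [402.5  24.6]
wall L [485.9 255.6]
wall [473.6  30.5]
holeY [550.4  57.8]
inner lip [412.4 139.6]
deck back in? [478.  137.3]
panelFR? [460.1 -39.1]
yaw -2.4733639035914448
yaw -3.1336422087237037
```

Run:
```python
from h import *
m=bot.camera_model('wrist'); im=cv2.cvtColor(cv2.imread('pics/w4.png'),cv2.COLOR_BGR2GRAY)
for c in (110,255): print(c,[(r,int(im[r,c-1:c+2].mean())) for r in list(range(164,192,2))+list(range(266,310,2))])
t=np.radians(-2.7);Rz=np.array([[np.cos(t),-np.sin(t)],[np.sin(t),np.cos(t)]])
def U(x,y,z,O=(530,86)): return np.r_[Rz@[x,y]+O,z]/1e3
for n,P in [('lip in top',(-125,50,49)),('lip out top',(-129,50,49)),('lip in base',(-125,50,40)),('wall base',(-42,50,40)),('wall top',(-42,50,75)),('cradle front in',(15-52,50,75)),('flare',(15-56,50,81)),('flare55',(-42,50,81)),('hole',(15,-25,54)),('hole44',(15,-25,48)),('knob',(-2,-125,119)),('dial',(72,-125,76))]: print(n,np.round(w2p(m,U(*P))[0],0))
```

```text
110 [(164, 223), (166, 206), (168, 74), (170, 76), (172, 75), (174, 91), (176, 192), (178, 216), (180, 194), (182, 102), (184, 87), (186, 86), (188, 87), (190, 84), (266, 72), (268, 71), (270, 68), (272, 69), (274, 70), (276, 84), (278, 90), (280, 110), (282, 114), (284, 115), (286, 115), (288, 116), (290, 118), (292, 114), (294, 103), (296, 237), (298, 249), (300, 249), (302, 196), (304, 84), (306, 85), (308, 86)]
255 [(164, 227), (166, 193), (168, 83), (170, 76), (172, 78), (174, 98), (176, 192), (178, 217), (180, 191), (182, 97), (184, 89), (186, 92), (188, 90), (190, 87), (266, 74), (268, 72), (270, 72), (272, 75), (274, 73), (276, 94), (278, 152), (280, 112), (282, 83), (284, 48), (286, 48), (288, 48), (290, 45), (292, 104), (294, 116), (296, 90), (298, 122), (300, 119), (302, 162), (304, 227), (306, 186), (308, 187)]
lip in top [252. 175.]
lip out top [252. 170.]
lip in base [254. 174.]
wall base [260. 272.]
wall top [253. 291.]
cradle front in [253. 297.]
flare [251. 296.]
flare55 [251. 295.]
hole [175. 338.]
hole44 [178. 335.]
knob [  2. 367.]
dial [ 66. 405.]
```

Run:
```python
from h import *
m=bot.camera_model('wrist'); o=bot.get_obs()
M=R.from_quat(o['tool_rot']).as_matrix()
for px in [(322,220),(277,221),(369,221)]:
  for z in (.164,.148): print(px,z,np.round(M.T@(p2w(m,px,z)-o['eef_pos'])*1e3,1))
plan((455,194.4,180),177.3)
```

```text
(322, 220) 0.164 [38.6 -1.6 14.9]
(322, 220) 0.148 [34.1 -1.6 30.9]
(277, 221) 0.164 [ 38.1 -21.9  14.9]
(277, 221) 0.148 [ 33.6 -24.   30.9]
(369, 221) 0.164 [38.1 19.6 14.9]
(369, 221) 0.148 [33.6 21.7 30.9]
shift [-0.4   0.06 -0.11] yaw 0.1 | now [451.  194.  178.9] ang 177.4 tilt 0.03 F [-0.   0.2 -2. ] w 19.4 gf 60.0 t 14.28
```

Call:
move_arm(motion=[{"x": -0.6,"y": 0,"z": 4,"yaw": 0.1},{"x": -0.6,"y": 0,"z": 8,"yaw": 0.1},{"x": -0.6,"y": 0,"z": 9.5,"yaw": 0.1},{"x": -0.6,"y": 0,"z": 10.3,"yaw": 0.1},{"x": -0.6,"y": 0,"z": 10.7,"yaw": 0.1},{"x": -0.6,"y": 0,"z": 10.7,"yaw": 0.1}])

```text
clock: 15.02
eef_pos: [0.4577, 0.194, 0.0728]
tool_rot: [0.024, 1.0, 0.0, 0.001]
ft_force: [0.3, -0.4, -2.1]
grip_width: 0.0194
grasp_force: 59.9
```

Run:
```python
from h import *
cv2.imwrite('pics/w5.png',bot.camera('wrist'))
# end of sweep: unit (-85,-80)
plan((457-.0471*185, 194.4-184.8,71),177.3)
```

```text
shift [  0.05 -18.47   0.18] yaw -0.1 | now [457.7 194.   72.9] ang 177.2 tilt 0.1 F [-0.4  0.5 -1.3] w 19.4 gf 59.9 t 15.07
```

View pics/w5.png

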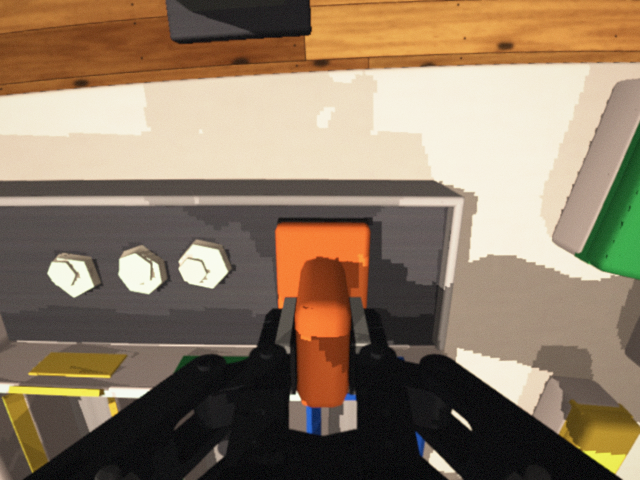

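The scraper is inside the deck behind the flakes. I'll lower the last 2 mm and sweep.

Call:
move_arm(motion=[{"x": 0,"y": 0,"z": 0.25,"yaw": 0},{"x": 0,"y": -1,"z": 0.25,"yaw": 0},{"x": 0,"y": -2.5,"z": 0.25,"yaw": 0},{"x": 0,"y": -4,"z": 0.25,"yaw": 0},{"x": 0,"y": -5.5,"z": 0.25,"yaw": 0},{"x": 0,"y": -7,"z": 0.25,"yaw": 0},{"x": 0,"y": -8.5,"z": 0.25,"yaw": 0},{"x": 0,"y": -10,"z": 0.25,"yaw": 0},{"x": 0,"y": -11.5,"z": 0.25,"yaw": 0}])

```text
clock: 16.2
eef_pos: [0.4533, 0.0793, 0.0712]
tool_rot: [0.024, 1.0, 0.002, 0.002]
ft_force: [1.2, 1.4, 1.6]
grip_width: 0.0186
grasp_force: 60.1
```

Run:
```python
from h import *
m=bot.camera_model('wrist');cv2.imwrite('pics/w6.png',bot.camera('wrist'))
plan((457-.0471*185, 194.4-184.8,71),177.3)
for r in bot.cut_out('wrist','flake0')[:4]: print(round(r['score'],2),np.round(r['centre']),maskrect(m,r['mask'],.048))
```

```text
shift [ 0.14 -6.82  0.01] yaw -0.1 | now [453.1  77.7  71.2] ang 177.2 tilt 0.26 F [0.  0.3 6.5] w 19.5 gf 61.2 t 16.25
0.95 [286. 209.] [448.8  20.4  26.3  23.1 -12.5]
0.76 [254. 171.] [431.6   4.2  24.1  14.5  -9.9]
0.56 [271. 253.] [442.   43.4  25.1  24.1  -2.8]
```

View pics/w6.png

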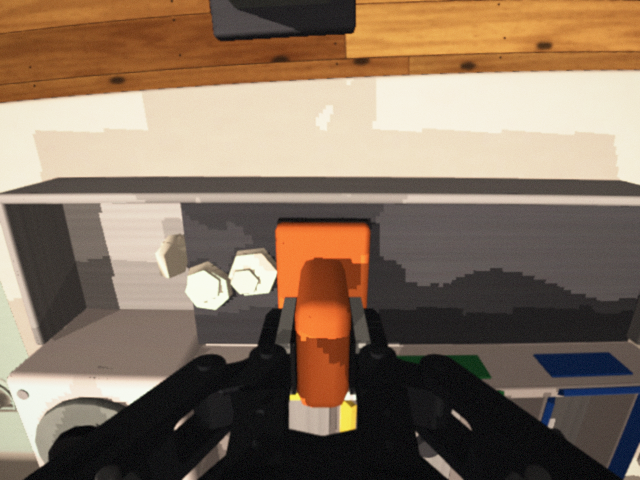

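The first flake is dropping over the edge, so the sweep continues.

Call:
move_arm(motion=[{"x": 0,"y": -1.2,"z": 0,"yaw": 0},{"x": 0,"y": -2.4,"z": 0,"yaw": 0},{"x": 0,"y": -3.6,"z": 0,"yaw": 0},{"x": 0.1,"y": -4.8,"z": 0,"yaw": 0},{"x": 0.1,"y": -6,"z": 0,"yaw": 0},{"x": 0.1,"y": -7.4,"z": 0,"yaw": 0},{"x": 0.1,"y": -7.4,"z": 0,"yaw": 0},{"x": 0.1,"y": -7.4,"z": 0,"yaw": 0}])

```text
clock: 17.3
eef_pos: [0.4484, 0.0042, 0.0712]
tool_rot: [0.025, 1.0, -0.0, 0.002]
ft_force: [-0.5, 0.4, 8.5]
grip_width: 0.0191
grasp_force: 61.5
```

Run:
```python
from h import *
m=bot.camera_model('wrist');cv2.imwrite('pics/w7.png',bot.camera('wrist'))
plan((386,-240,180),177.3)
for r in bot.cut_out('wrist','flake0')[:4]: print(round(r['score'],2),np.round(r['centre']),maskrect(m,r['mask'],.015))
```

```text
shift [  4.98 -24.7  -10.89] yaw -0.1 | now [448.3   4.2  71.2] ang 177.2 tilt 0.23 F [-0.7 -0.4  8.8] w 19.4 gf 61.5 t 17.35
0.89 [212. 288.] [415.6 -13.8  25.   12.5 -76.2]
0.6 [253. 262.] [439.6 -31.2  24.6  14.2  -5.3]
```

View pics/w7.png

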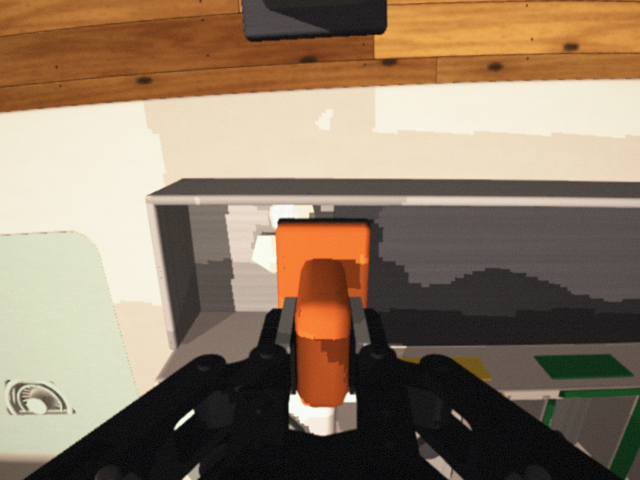

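Two flakes show in the trough and the rest sits behind the block; lifting to check.

Call:
move_arm(motion=[{"x": 0,"y": 0,"z": -5,"yaw": 0},{"x": 0,"y": 0,"z": -11,"yaw": 0},{"x": 3,"y": -4,"z": -11,"yaw": 0},{"x": 5,"y": -10,"z": -11,"yaw": 1},{"x": 6,"y": -16,"z": -11,"yaw": 2},{"x": 6.5,"y": -22,"z": -11,"yaw": 3},{"x": 6.5,"y": -27,"z": -11,"yaw": 5},{"x": 6.5,"y": -27,"z": -11,"yaw": 5},{"x": 6.5,"y": -27,"z": -11,"yaw": 5}])

```text
clock: 18.52
eef_pos: [0.3676, -0.2613, 0.1789]
tool_rot: [0.068, 0.998, 0.0, -0.001]
ft_force: [0.2, 0.3, -2.2]
grip_width: 0.0191
grasp_force: 60.2
```

Run:
```python
from h import *
m=bot.camera_model('top');im=bot.camera('top')
plan((384,-268.5,32),172)
t=np.radians(-2.7)
for r in bot.cut_out('top','flake0')[:4]:
    w=maskrect(m,r['mask'],.016); d=w[:2]-[535,85.5]; print(round(r['score'],2),np.round(r['centre']),w,'unit',np.round([np.cos(t)*d[0]+np.sin(t)*d[1],-np.sin(t)*d[0]+np.cos(t)*d[1]]))
cv2.imwrite('pics/t2.png',cv2.resize(im[180:340,160:500],None,fx=2.35,fy=2.35,interpolation=cv2.INTER_CUBIC))
```

```text
shift [-1.73 -0.56 14.7 ] yaw 0.2 | now [ 367.9 -260.7  179.1] ang 172.2 tilt 0.11 F [-0.3  0.2 -1.2] w 19.2 gf 60.2 t 18.57
0.64 [287. 367.] [455.1  -4.6  21.1  19.7 -25.8] unit [-76. -94.]
0.63 [304. 365.] [416.3 -10.6  24.5  21.9 -88.3] unit [-114. -102.]
```

View pics/t2.png

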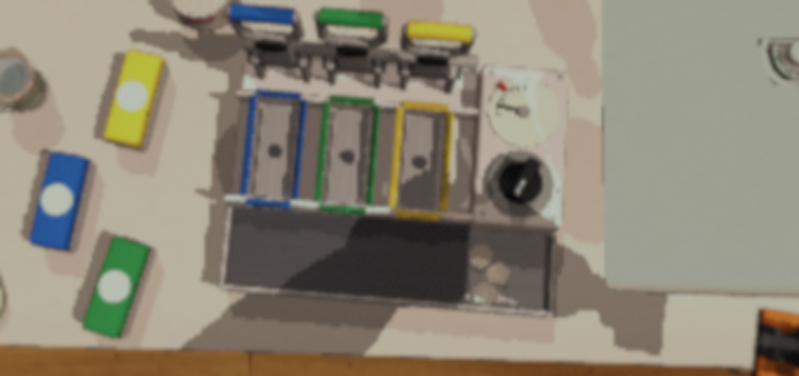

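All three flakes lie in the trough, at crop (482,255), (498,272), (485,292), and the deck is clear. Now I'll put the scraper down.

Call:
move_arm(motion=[{"x": -1.7,"y": -0.6,"z": 5,"yaw": 0},{"x": -1.7,"y": -0.6,"z": 10,"yaw": 0},{"x": -1.7,"y": -0.6,"z": 13.5,"yaw": 0},{"x": -1.7,"y": -0.6,"z": 14.8,"yaw": 0},{"x": -1.7,"y": -0.6,"z": 14.8,"yaw": 0}])

```text
clock: 19.25
eef_pos: [0.3851, -0.269, 0.0323]
tool_rot: [0.067, 0.998, -0.0, -0.0]
ft_force: [-0.1, -0.8, -2.0]
grip_width: 0.0195
grasp_force: 61.0
```

Call:
move_arm(motion=[{"x": 0,"y": 0,"z": 0,"yaw": 0},{"x": 0,"y": 0,"z": 0,"yaw": 0},{"x": 0,"y": 0,"z": 0,"yaw": 0},{"x": 0,"y": 0,"z": 0,"yaw": 0}], gripper=1)

```text
clock: 19.75
eef_pos: [0.3849, -0.27, 0.0318]
tool_rot: [0.068, 0.998, -0.0, 0.0]
ft_force: [-1.0, 0.0, -0.4]
grip_width: 0.0853
grasp_force: 0.0
```

Call:
move_arm(motion=[{"x": 0,"y": 0,"z": -6,"yaw": 0},{"x": 0,"y": 0,"z": -12,"yaw": 0},{"x": 0,"y": 0,"z": -15,"yaw": 0}])

```text
clock: 20.12
eef_pos: [0.3861, -0.2708, 0.1851]
tool_rot: [0.068, 0.998, -0.002, 0.002]
ft_force: [0.8, 0.1, -0.2]
grip_width: 0.0853
grasp_force: 0.0
```

Run:
```python
from h import *
m=bot.camera_model('wrist');bot.camera('wrist')
for r in bot.cut_out('wrist','scraper')[:1]: print('scr',round(r['score'],2),np.round(r['centre']),maskrect(m,r['mask'],.016))
m=bot.camera_model('top');im=bot.camera('top')
for n in ('blue','green','yellow'):
    r=bot.cut_out('top','cartridge_'+n)[0]; print(n,round(r['score'],2),maskrect(m,r['mask'],.05))
# top-face colour segmentation
hsv=cv2.cvtColor(im,cv2.COLOR_BGR2HSV)
for n,lo,hi in [('blue',105,125),('green',55,85),('yellow',22,34)]:
    k=cv2.inRange(hsv,(lo,110,50),(hi,255,255)); k[:,:160]=0;k[:,240:]=0;k[:190]=0;k[330:]=0
    k=cv2.morphologyEx(k,cv2.MORPH_CLOSE,np.ones((15,15))); print(n,maskrect(m,k,.05))
plan((411,363,200),164)
```

```text
scr 0.75 [211. 327.] [ 386.9 -270.8   78.6   43.8   -7.8]
blue 0.66 [497.4 429.   99.8  52.5 -12.6]
green 0.92 [409.1 363.8  94.9  47.  -15.7]
yellow 0.9 [605.1 358.8 102.9  48.8 -10.9]
blue [497.5 432.1  95.3  39.9  -8.9]
green [411.1 366.7  94.5  37.7 -15.2]
yellow [607.8 363.4  99.4  41.7 -11.3]
shift [ 5.88 63.01 -1.91] yaw 8.2 | now [ 383.9 -269.2  180.1] ang 172.2 tilt 0.17 F [ 0.6  0.1 -0.3] w 85.5 gf 0.0 t 20.43
```

Call:
move_arm(motion=[{"x": 0.5,"y": 6,"z": -2,"yaw": 0},{"x": 1,"y": 12,"z": -2,"yaw": 1},{"x": 1.5,"y": 18,"z": -2,"yaw": 2},{"x": 2,"y": 24,"z": -2,"yaw": 3},{"x": 3,"y": 30,"z": -2,"yaw": 4},{"x": 4,"y": 36,"z": -2,"yaw": 5},{"x": 5,"y": 42,"z": -2,"yaw": 6},{"x": 5.5,"y": 48,"z": -2,"yaw": 7},{"x": 5.9,"y": 54,"z": -2,"yaw": 7},{"x": 5.9,"y": 60,"z": -2,"yaw": 7},{"x": 5.9,"y": 63.3,"z": -2,"yaw": 7},{"x": 5.9,"y": 63.3,"z": -2,"yaw": 7},{"x": 5.9,"y": 63.3,"z": -2,"yaw": 7},{"x": 5.9,"y": 63.3,"z": -2,"yaw": 7}], gripper=1)

```text
clock: 22.18
eef_pos: [0.4118, 0.364, 0.2009]
tool_rot: [0.129, 0.992, -0.001, -0.001]
ft_force: [0.0, -0.1, -0.2]
grip_width: 0.0857
grasp_force: 0.0
```

```bash
cat >> h.py <<'E'
def top_rect(name,im,m,z=.05):
    lo,hi={'blue':(105,125),'green':(55,85),'yellow':(22,34)}[name]
    k=cv2.inRange(cv2.cvtColor(im,cv2.COLOR_BGR2HSV),(lo,110,50),(hi,255,255))
    return maskrect(m,cv2.morphologyEx(k,cv2.MORPH_CLOSE,np.ones((9,9))),z)
E
python3 - <<'E'
from h import *
m=bot.camera_model('wrist');im=bot.camera('wrist');cv2.imwrite('pics/w8.png',im)
print(top_rect('green',im,m)); plan((411,366.5,26),164.8); print(np.round(bot.get_obs()['joint_pos'],2))
for r in bot.cut_out('wrist','cartridge_green')[:1]: print(round(r['score'],2),np.round(r['centre']),maskrect(m,r['mask'],.05))
E
```

```text
[411.  367.3  98.   38.2 -15.3]
shift [ 0.15  0.22 17.52] yaw 0.3 | now [412.  364.1 201.2] ang 165.1 tilt 0.07 F [-0.3 -0.2  1. ] w 85.6 gf 0.0 t 22.23
[ 0.72  0.35  0.08  1.3  -0.    0.98]
0.89 [215. 328.] [409.7 368.  102.3  40.6 -15.8]
```

View pics/w8.png

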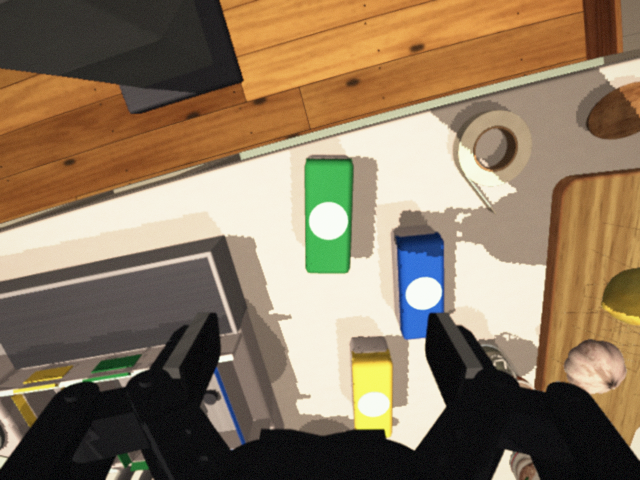

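The green cartridge is centred under the tool at (328,215) and both estimates agree, so I can go down and pick it.

Call:
move_arm(motion=[{"x": 0.1,"y": 0.3,"z": 6,"yaw": 0.3},{"x": 0.1,"y": 0.3,"z": 12,"yaw": 0.3},{"x": 0.1,"y": 0.3,"z": 16,"yaw": 0.3},{"x": 0.1,"y": 0.3,"z": 17.5,"yaw": 0.3},{"x": 0.1,"y": 0.3,"z": 17.5,"yaw": 0.3}])

```text
clock: 22.9
eef_pos: [0.4118, 0.368, 0.0263]
tool_rot: [0.132, 0.991, -0.001, -0.0]
ft_force: [0.3, -0.3, 0.2]
grip_width: 0.0855
grasp_force: 0.0
```

Call:
move_arm(motion=[{"x": 0,"y": 0,"z": 0,"yaw": 0},{"x": 0,"y": 0,"z": 0,"yaw": 0},{"x": 0,"y": 0,"z": 0,"yaw": 0},{"x": 0,"y": 0,"z": 0,"yaw": 0},{"x": 0,"y": 0,"z": 0,"yaw": 0}], gripper=-1)

```text
clock: 23.52
eef_pos: [0.4129, 0.3695, 0.0281]
tool_rot: [0.131, 0.991, 0.001, 0.001]
ft_force: [-0.2, 0.2, 5.5]
grip_width: 0.0387
grasp_force: 63.2
```

Call:
move_arm(motion=[{"x": 0,"y": 0,"z": -5,"yaw": 0},{"x": 0,"y": 0,"z": -11,"yaw": 0},{"x": 0,"y": 0,"z": -15,"yaw": 0},{"x": 0,"y": 0,"z": -15,"yaw": 0}])

```text
clock: 24.02
eef_pos: [0.4137, 0.3702, 0.1805]
tool_rot: [0.131, 0.991, 0.003, 0.003]
ft_force: [-0.2, 0.4, -1.1]
grip_width: 0.0386
grasp_force: 62.4
```

```bash
cat >> h.py <<'E'
O=np.array([535,85.5]); YAW=-2.7
def U(x,y,z=0):
    t=np.radians(YAW); return np.r_[O+[np.cos(t)*x-np.sin(t)*y,np.sin(t)*x+np.cos(t)*y],z]
def hand(name,grip_z):
    "cartridge held: its top face in tool frame (mm); grip_z = TCP z when it stood on table"
    m=bot.camera_model('wrist');im=bot.camera('wrist'); o=bot.get_obs()
    c=top_rect(name,im,m,o['eef_pos'][2]+.05-grip_z/1e3); M=R.from_quat(o['tool_rot']).as_matrix()
    print('in hand',c,'tool offset',np.round(M.T[:2,:2]@(c[:2]-o['eef_pos'][:2]*1e3),1)); return im
E
python3 - <<'E'
from h import *
cv2.imwrite('pics/w9.png',hand('green',26)); plan(U(15,50,180),177.3)
E
```

```text
in hand [411.5 369.2 103.2  38.8 -14.7] tool offset [ 0.9 -0.2]
shift [-19.61 -18.99  -0.23] yaw -12.4 | now [412.4 369.1 177.8] ang 164.9 tilt 0.17 F [-0.6 -0.7 -2. ] w 39.0 gf 62.3 t 24.07
```

Call:
move_arm(motion=[{"x": -4,"y": -4,"z": 0,"yaw": -3},{"x": -8,"y": -8,"z": 0,"yaw": -6},{"x": -12,"y": -12,"z": 0,"yaw": -9},{"x": -16,"y": -16,"z": 0,"yaw": -12.4},{"x": -19.7,"y": -19,"z": 0,"yaw": -12.4},{"x": -19.7,"y": -19,"z": 2,"yaw": -12.4},{"x": -19.7,"y": -19,"z": 4,"yaw": -12.4},{"x": -19.7,"y": -19,"z": 4,"yaw": -12.4},{"x": -19.7,"y": -19,"z": 4,"yaw": -12.4}])

```text
clock: 25.2
eef_pos: [0.552, 0.1338, 0.1357]
tool_rot: [0.023, 1.0, -0.0, -0.001]
ft_force: [0.4, 0.0, -1.7]
grip_width: 0.0388
grasp_force: 62.2
```

Run:
```python
from h import *
cv2.imwrite('pics/w10.png',hand('green',26)); plan(U(16,50,100),177.3)
```

```text
in hand [539.8 132.8 115.1  37.8  -2.7] tool offset [12.7 -1.9]
shift [-0.07  0.07  3.65] yaw 0.0 | now [552.6 134.1 136.5] ang 177.3 tilt 0.03 F [ 0.4 -0.2 -1.9] w 38.6 gf 62.2 t 25.25
```

View pics/w10.png

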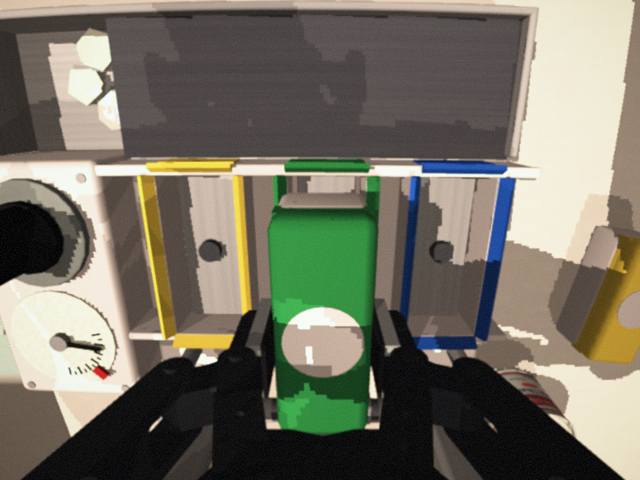

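The green cartridge hangs over the green cradle. The yellow and blue cradle holes are at (210,251) and (442,252), and the dial shows its centre at (57,342), the pointer tip at (102,348) and the red mark at (100,372).

Run:
```python
from h import *
m=bot.camera_model('wrist')
def un(w):
    t=np.radians(YAW); d=w[:2]*1e3-O; return np.round([np.cos(t)*d[0]+np.sin(t)*d[1],-np.sin(t)*d[0]+np.cos(t)*d[1]],1)
for n,px,z in [('holeY',(210,251),.054),('holeB',(442,252),.054),('frontflareG',(327,166),.081),('wall edge',(327,171),.075),('flL',(286,166),.081),('flR',(368,166),.081),('dial',(57,342),.077),('dial@75',(57,342),.075),('tip',(102,348),.077),('mark',(100,372),.075),('front lip',(300,12),.049)]: print(n,un(p2w(m,px,z)))
im=cv2.imread('pics/w10.png'); hsv=cv2.cvtColor(im,cv2.COLOR_BGR2HSV)
k=(cv2.inRange(hsv,(0,150,80),(6,255,255))|cv2.inRange(hsv,(174,150,80),(180,255,255))); k[:330]=0;k[:,150:]=0
ys,xs=np.nonzero(k); print('red',xs.mean(),ys.mean(),len(xs)); print(un(p2w(m,(xs.mean(),ys.mean()),.075)))
```

```text
holeY [ 17.1 -27. ]
holeB [ 17.7 127.5]
frontflareG [-42.2  50.3]
wall edge [-38.6  50.4]
flL [-42.2  28.1]
flR [-42.2  72.5]
dial [  74.4 -131.6]
dial@75 [  75.8 -133.4]
tip [  78.4 -100.6]
mark [  99.9 -107.9]
front lip [-124.2   35.2]
red 100.09473684210526 372.2842105263158 95
[ 100.2 -107.9]
```

Call:
move_arm(motion=[{"x": -0.1,"y": 0,"z": 2,"yaw": 0},{"x": -0.1,"y": 0,"z": 3.5,"yaw": 0},{"x": -0.1,"y": 0,"z": 4.5,"yaw": 0},{"x": -0.1,"y": 0,"z": 5.2,"yaw": 0},{"x": -0.1,"y": 0,"z": 5.2,"yaw": 0}])

```text
clock: 25.88
eef_pos: [0.5475, 0.1346, 0.0867]
tool_rot: [0.022, 1.0, 0.0, -0.005]
ft_force: [-20.2, 0.6, 21.7]
grip_width: 0.0392
grasp_force: 73.2
```

Run:
```python
from h import *
plan(U(16,50,80),177.3)
```

```text
shift [-0.59  0.04  0.67] yaw 0.1 | now [547.5 134.6  86.7] ang 177.4 tilt 0.58 F [-20.2   0.6  21.7] w 39.2 gf 73.2 t 25.88
```

Call:
move_arm(motion=[{"x": 0.3,"y": 0,"z": 0,"yaw": 0},{"x": 0.6,"y": 0,"z": 0,"yaw": 0},{"x": 0.6,"y": 0,"z": 0,"yaw": 0}])

```text
clock: 26.25
eef_pos: [0.5471, 0.1346, 0.0866]
tool_rot: [0.023, 1.0, 0.0, 0.0]
ft_force: [-5.9, -0.1, 9.2]
grip_width: 0.0387
grasp_force: 71.3
```

Run:
```python
from h import *
cv2.imwrite('pics/w11.png',hand('green',27)); plan(U(16,50,80),177.3)
```

```text
in hand [539.7 134.4 110.8  47.1  -3. ] tool offset [ 7.4 -0.6]
shift [-0.62  0.03  0.66] yaw 0.1 | now [547.2 134.6  86.6] ang 177.4 tilt 0.05 F [-5.  -1.3  9.6] w 38.5 gf 71.3 t 26.3
```

Call:
move_arm(motion=[{"x": 0.2,"y": 0,"z": 0.1,"yaw": 0},{"x": 0.25,"y": 0,"z": 0.3,"yaw": 0},{"x": 0.25,"y": 0,"z": 0.3,"yaw": 0}])

```text
clock: 26.68
eef_pos: [0.5467, 0.1347, 0.0851]
tool_rot: [0.023, 1.0, 0.0, 0.003]
ft_force: [-3.6, -0.6, 13.9]
grip_width: 0.0387
grasp_force: 72.2
```

Run:
```python
from h import *
plan(U(16,50,80),177.3)
```

```text
shift [-0.66  0.03  0.51] yaw 0.1 | now [546.7 134.7  85.1] ang 177.4 tilt 0.3 F [-3.6 -0.6 13.9] w 38.7 gf 72.2 t 26.68
```

Call:
move_arm(motion=[{"x": 0,"y": 0,"z": 0,"yaw": 0},{"x": 0,"y": 0,"z": 0,"yaw": 0},{"x": 0,"y": 0,"z": 0,"yaw": 0}], gripper=0.5)

```text
clock: 27.05
eef_pos: [0.545, 0.1342, 0.0811]
tool_rot: [0.023, 1.0, -0.0, -0.0]
ft_force: [0.0, 0.0, 0.6]
grip_width: 0.0642
grasp_force: 0.0
```

Call:
move_arm(motion=[{"x": 0,"y": 0,"z": -5,"yaw": 0},{"x": 0,"y": 0,"z": -11,"yaw": 0},{"x": 0,"y": 0,"z": -11,"yaw": 0}])

```text
clock: 27.42
eef_pos: [0.5487, 0.135, 0.1969]
tool_rot: [0.023, 1.0, 0.001, 0.005]
ft_force: [-0.3, 0.3, -0.4]
grip_width: 0.0645
grasp_force: 0.0
```

Run:
```python
from h import *
def un(w):
    t=np.radians(YAW); d=np.array(w[:2])-O; return np.round([np.cos(t)*d[0]+np.sin(t)*d[1],-np.sin(t)*d[0]+np.cos(t)*d[1]],1)
m=bot.camera_model('wrist');im=bot.camera('wrist');cv2.imwrite('pics/w12.png',im); plan(U(15,50,200),177.3)
for r in bot.cut_out('wrist','cartridge_green')[:2]:
    w=maskrect(m,r['mask'],.104); print(round(r['score'],2),r['centre'],w,un(w))
# white label disc on top: centre of cartridge
hsv=cv2.cvtColor(im,cv2.COLOR_BGR2HSV)
r=bot.cut_out('wrist','cartridge_green')[0]['mask']; k=cv2.inRange(hsv,(55,110,50),(85,255,255))*cv2.dilate(r.astype('uint8'),np.ones((3,3)))
k=cv2.morphologyEx(k,cv2.MORPH_CLOSE,np.ones((25,25)));
for z in (.094,.104,.114):
    w=maskrect(m,k,z);print(z,w,un(w))
c=max(cv2.findContours(k,0,2)[0],key=cv2.contourArea);print(cv2.boundingRect(c))
```

```text
shift [-0.55  0.04 -0.61] yaw 0.0 | now [546.9 134.6 193.9] ang 177.3 tilt 0.31 F [-0.2  0.4 -0.7] w 63.9 gf 0.0 t 27.48Traceback (most recent call last):
  File "<stdin>", line 9, in <module>
IndexError: list index out of range
```

```bash
cat >> h.py <<'E'
def un(w):
    t=np.radians(YAW); d=np.array(w[:2])-O; return np.round([np.cos(t)*d[0]+np.sin(t)*d[1],-np.sin(t)*d[0]+np.cos(t)*d[1]],1)
E
python3 - <<'E'
from h import *
m=bot.camera_model('wrist');im=cv2.imread('pics/w12.png')
hsv=cv2.cvtColor(im,cv2.COLOR_BGR2HSV); k=cv2.inRange(hsv,(50,90,30),(90,255,255))
n,l,s,c=cv2.connectedComponentsWithStats(k); print([tuple(x) for x in s[1:] if x[4]>80])
a=cv2.morphologyEx(k,cv2.MORPH_OPEN,np.ones((15,15))); 
for z in (.094,.104,.110): w=maskrect(m,a,z); print(z,w,un(w))
E
```

```text
[(np.int32(291), np.int32(153), np.int32(66), np.int32(9), np.int32(542)), (np.int32(282), np.int32(166), np.int32(83), np.int32(142), np.int32(8491))]
0.094 [519.8 130.2  47.8  46.6  -2.7] [-17.3  43.9]
0.104 [517.4 130.5  45.8  44.6  -2.7] [-19.7  44.1]
0.11 [515.9 130.6  44.6  43.5  -2.7] [-21.2  44.2]
```

View pics/w12.png

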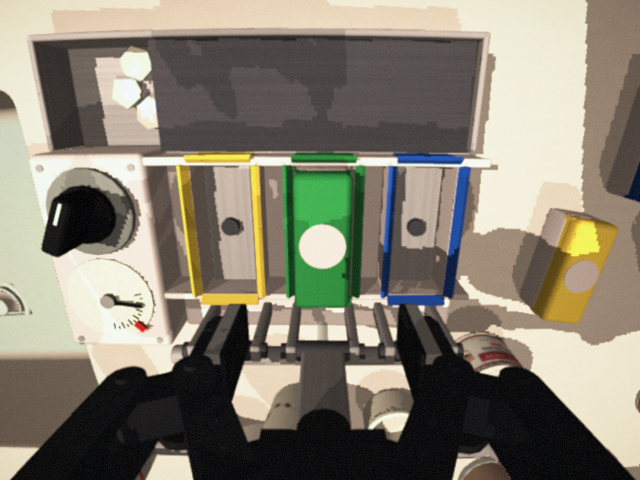

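The green cartridge lies in its cradle, disc centre (322,246), with ends at rows 168 and 306. The neighbouring flares are at rows 157 and 299.

Run:
```python
from h import *
m=bot.camera_model('wrist')
f=lambda px,z:un(p2w(m,px,z)*1e3)
for z in (.094,.1,.104,.11): print('cart',z,'front',f((323,168),z)[0],'rear',f((323,306),z)[0],'disc',f((322,246),z))
for c in (218,416): print('flare front/rear z81',f((c,158),.081),f((c,299),.081),'hole54',f((231,226) if c<300 else (416,227),.054))
for z in (.081,.075): print('G side flares',f((287,230),z),f((361,230),z), 'B',f((386,230),z),f((462,230),z))
for n,px,z in [('dial',(108,300),.076),('tip',(140,305),.078),('mark',(142,326),.075),('knobcentre',(90,210),.087)]: print(n,f(px,z))
plan(U(15,50,200),177.3)
```

```text
cart 0.094 front -43.8 rear 57.6 disc [10.3 47.1]
cart 0.1 front -44.6 rear 54.3 disc [ 8.1 47.1]
cart 0.104 front -45.1 rear 52.1 disc [ 6.7 47.1]
cart 0.11 front -45.9 rear 48.7 disc [ 4.6 47.1]
flare front/rear z81 [-49.1 -24.2] [ 58.9 -34.1] hole54 [  7.6 -26.1]
flare front/rear z81 [-49.  111.4] [ 58.8 120.3] hole54 [  8.4 122.6]
G side flares [ 2.6 21.7] [ 2.6 75.4] B [ 2.6 93.6] [  2.5 149.5]
G side flares [ 4.5 21. ] [ 4.4 76.1] B [ 4.4 94.7] [  4.3 151.9]
dial [  63.3 -126.2]
tip [ 66.5 -99.1]
mark [  87.8 -102.5]
knobcentre [ -14.3 -118.1]
shift [-0.77  0.1  -0.96] yaw 0.0 | now [544.5 134.1 190.4] ang 177.3 tilt 0.11 F [-1.2  0.6 -0.6] w 64.2 gf 0.0 t 27.57
```

```bash
cat > look.py <<'E'
from h import *
def look(show=True):
    m=bot.camera_model('wrist');im=bot.camera('wrist');hsv=cv2.cvtColor(im,cv2.COLOR_BGR2HSV)
    for n,lo,hi in [('blue',105,125),('green',50,90),('yellow',20,34)]:
        k=cv2.inRange(hsv,(lo,110,40),(hi,255,255)); c,l,s,ce=cv2.connectedComponentsWithStats(k)
        for i in range(1,c):
            if s[i,4]>150:
                x,y,w,h,a=s[i]; f=lambda px,z:np.round(p2w(m,px,z)[:2]*1e3,1)
                z=.081 if (h<14 or w<25) else .104 if a>5000 else .05
                print(n,'box',x,y,w,h,a,'cen',np.round(ce[i]),'z',z,'world',f(ce[i],z),'near',f((ce[i][0],y),z)[0],'far',f((ce[i][0],y+h),z)[0])
    o=bot.get_obs();print(np.round(o['eef_pos']*1e3,1)); return m,im
if __name__=='__main__': m,im=look(); cv2.imwrite('pics/last.png',im)
E
python3 look.py
```

```text
blue box 397 162 71 11 583 cen [433. 167.] z 0.081 world [498.  210.8] near 494.4 far 502.0
blue box 384 176 16 140 1032 cen [392. 244.] z 0.081 world [553.3 183.3] near 502.9 far 613.6
blue box 447 176 28 132 1365 cen [461. 239.] z 0.05 world [562.7 246.3] near 510.2 far 627.3
blue box 419 306 29 11 279 cen [433. 311.] z 0.081 world [610.4 217.2] near 606.3 far 616.2
green box 293 162 67 9 549 cen [325. 166.] z 0.081 world [494.1 136.9] near 491.3 far 497.4
green box 284 175 84 144 8481 cen [324. 244.] z 0.104 world [542.3 133.6] near 496.6 far 599.9
yellow box 184 161 71 10 636 cen [219. 166.] z 0.081 world [490.1  63.9] near 486.9 far 493.7
yellow box 176 174 53 143 1887 cen [193. 249.] z 0.05 world [561.2  23.6] near 498.9 far 625.3
yellow box 245 174 22 142 1325 cen [258. 246.] z 0.081 world [550.3  84.7] near 497.2 far 608.6
yellow box 536 223 89 111 4638 cen [579. 277.] z 0.05 world [603.  354.9] near 553.0 far 661.6
[544.1 133.9 189.7]
```

Run:
```python
from h import *
plan((498,431,200),171)
```

```text
shift [ 6.   29.46 -1.04] yaw 6.3 | now [544.1 133.9 189.7] ang 177.3 tilt 0.2 F [ 0.9  0.3 -0.5] w 64.2 gf 0.0 t 27.62
```

Call:
move_arm(motion=[{"x": 1,"y": 5,"z": -1,"yaw": 1},{"x": 2,"y": 10,"z": -1,"yaw": 2},{"x": 3,"y": 15,"z": -1,"yaw": 3},{"x": 4,"y": 20,"z": -1,"yaw": 4},{"x": 5,"y": 25,"z": -1,"yaw": 5},{"x": 6,"y": 29.5,"z": -1,"yaw": 6.3},{"x": 6,"y": 29.5,"z": -1,"yaw": 6.3},{"x": 6,"y": 29.5,"z": -1,"yaw": 6.3},{"x": 6,"y": 29.5,"z": -1,"yaw": 6.3}], gripper=1)

```text
clock: 28.75
eef_pos: [0.4992, 0.4302, 0.2006]
tool_rot: [0.079, 0.997, -0.001, -0.001]
ft_force: [-0.3, -0.0, -0.2]
grip_width: 0.0856
grasp_force: 0.0
```

Run:
```python
from h import *
m=bot.camera_model('wrist');im=bot.camera('wrist');cv2.imwrite('pics/b1.png',im)
k=top_rect('blue',im,m); print(k)
r=bot.cut_out('wrist','cartridge_blue'); print([(round(q['score'],2),np.round(q['centre']),maskrect(m,q['mask'],.05)) for q in r[:2]])
plan((k[0],k[1],26),180+k[4])
for n in ('pepper','labels'): 
  for q in bot.cut_out('wrist',n)[:1]: print(n,round(q['score'],2),np.round(q['centre']),maskrect(m,q['mask'],.04))
```

```text
[497.8 433.   97.7  38.3  -8.6]
[(0.69, array([215., 328.]), array([497.2, 432.9, 102.9,  40.6,  -8.2]))]
shift [ 0.2   0.24 17.54] yaw -0.5 | now [499.5 430.4 201.4] ang 170.9 tilt 0.04 F [-1.1  0.7  0.4] w 85.3 gf 0.0 t 28.85
pepper 0.94 [334. 404.] [632.7 486.8 105.3  48.2   0.9]
labels 0.64 [ 75. 433.] [403.3 513.3  77.8  61.6 -40.1]
```

Call:
move_arm(motion=[{"x": 0.2,"y": 0.2,"z": 6,"yaw": -0.5},{"x": 0.2,"y": 0.2,"z": 12,"yaw": -0.5},{"x": 0.2,"y": 0.2,"z": 16,"yaw": -0.5},{"x": 0.2,"y": 0.2,"z": 17.5,"yaw": -0.5},{"x": 0.2,"y": 0.2,"z": 17.5,"yaw": -0.5}])

```text
clock: 29.58
eef_pos: [0.4973, 0.4335, 0.0261]
tool_rot: [0.074, 0.997, -0.001, -0.0]
ft_force: [-0.1, 0.0, 0.1]
grip_width: 0.0856
grasp_force: 0.0
```

Call:
move_arm(motion=[{"x": 0,"y": 0,"z": 0,"yaw": 0},{"x": 0,"y": 0,"z": 0,"yaw": 0},{"x": 0,"y": 0,"z": 0,"yaw": 0},{"x": 0,"y": 0,"z": 0,"yaw": 0},{"x": 0,"y": 0,"z": 0,"yaw": 0}], gripper=-1)

```text
clock: 30.2
eef_pos: [0.4984, 0.4348, 0.0284]
tool_rot: [0.074, 0.997, 0.001, 0.001]
ft_force: [0.2, 0.8, 4.9]
grip_width: 0.0386
grasp_force: 63.6
```

Call:
move_arm(motion=[{"x": 0,"y": 0,"z": -5,"yaw": 0},{"x": 0,"y": 0,"z": -11,"yaw": 0},{"x": 0,"y": 0,"z": -15,"yaw": 0},{"x": 0,"y": 0,"z": -15,"yaw": 0},{"x": 0,"y": 0,"z": -15,"yaw": 0}])

```text
clock: 30.82
eef_pos: [0.4966, 0.4334, 0.175]
tool_rot: [0.074, 0.997, -0.001, -0.001]
ft_force: [0.1, -0.4, -2.5]
grip_width: 0.0388
grasp_force: 62.8
```

Run:
```python
from h import *
hand('blue',27); plan((553,208.5,180),177.1)
```

```text
in hand [494.7 432.2 101.7  38.7  -8.1] tool offset [ 1.4 -1.1]
shift [ -8.92 -21.37  -0.55] yaw -5.6 | now [496.3 433.  174. ] ang 171.5 tilt 0.26 F [ 0.5 -0.5 -1.6] w 38.8 gf 62.8 t 30.88
```

Call:
move_arm(motion=[{"x": -2.5,"y": -5,"z": 0,"yaw": -2},{"x": -5,"y": -10,"z": 0,"yaw": -4},{"x": -7.5,"y": -15,"z": 0,"yaw": -5.7},{"x": -8.9,"y": -21.3,"z": 0,"yaw": -5.7},{"x": -8.9,"y": -21.3,"z": 2,"yaw": -5.7},{"x": -8.9,"y": -21.3,"z": 5,"yaw": -5.7},{"x": -8.9,"y": -21.3,"z": 5,"yaw": -5.7},{"x": -8.9,"y": -21.3,"z": 5,"yaw": -5.7},{"x": -8.9,"y": -21.3,"z": 5,"yaw": -5.7}])

```text
clock: 32.0
eef_pos: [0.5546, 0.2108, 0.1274]
tool_rot: [0.024, 1.0, 0.0, 0.001]
ft_force: [0.4, -0.0, -1.0]
grip_width: 0.0389
grasp_force: 62.7
```

```bash
python3 look.py; python3 -c "
from h import *
plan((552,208.8,80),177.1)"
```

```text
blue box 279 163 89 14 1046 cen [323. 170.] z 0.05 world [502.3 212.4] near 498.3 far 506.7
blue box 267 181 112 255 17976 cen [322. 305.] z 0.104 world [563.9 208.7] near 499.8 far 653.7
green box 136 163 95 14 1027 cen [183. 170.] z 0.05 world [497.7 127.5] near 493.9 far 502.2
green box 225 181 20 144 1195 cen [235. 247.] z 0.081 world [538.2 161.4] near 501.4 far 587.8
green box 125 182 104 185 11301 cen [179. 267.] z 0.104 world [539. 138.] near 496.8 far 599.5
yellow box 1 163 108 15 1133 cen [ 51. 171.] z 0.05 world [493.3  43.9] near 488.8 far 497.9
yellow box 0 181 129 176 5038 cen [ 56. 280.] z 0.104 world [543.4  71.4] near 492.9 far 591.1
yellow box 486 238 106 136 6981 cen [537. 304.] z 0.104 world [569.4 321.6] near 532.4 far 615.1
[554.6 210.8 127.5]
shift [ 0.25 -0.21  4.75] yaw 0.2 | now [554.6 210.8 127.5] ang 177.3 tilt 0.1 F [-0.1  0.5 -2. ] w 38.8 gf 62.7 t 32.05
```

Call:
move_arm(motion=[{"x": 0.3,"y": -0.1,"z": 1.5,"yaw": 0.1},{"x": 0.3,"y": -0.1,"z": 3,"yaw": 0.1},{"x": 0.3,"y": -0.1,"z": 3.6,"yaw": 0.1},{"x": 0.3,"y": -0.1,"z": 3.6,"yaw": 0.1},{"x": 0.3,"y": -0.1,"z": 3.6,"yaw": 0.1}])

```text
clock: 32.67
eef_pos: [0.5545, 0.2099, 0.0917]
tool_rot: [0.025, 1.0, 0.0, 0.004]
ft_force: [5.5, 0.3, -2.9]
grip_width: 0.0386
grasp_force: 63.7
```

Call:
move_arm(motion=[{"x": -0.3,"y": 0,"z": 0,"yaw": 0},{"x": -0.4,"y": 0,"z": 0.3,"yaw": 0},{"x": -0.4,"y": 0,"z": 0.6,"yaw": 0},{"x": -0.4,"y": 0,"z": 0.6,"yaw": 0}])

```text
clock: 33.17
eef_pos: [0.5548, 0.2091, 0.0843]
tool_rot: [0.025, 1.0, -0.0, -0.0]
ft_force: [-0.4, -0.2, 0.6]
grip_width: 0.0386
grasp_force: 64.1
```

Call:
move_arm(motion=[{"x": 0,"y": 0,"z": 0.3,"yaw": 0},{"x": 0,"y": 0,"z": 0.3,"yaw": 0},{"x": 0,"y": 0,"z": 0.3,"yaw": 0}])

```text
clock: 33.55
eef_pos: [0.5548, 0.2091, 0.0815]
tool_rot: [0.025, 1.0, -0.0, -0.0]
ft_force: [-0.5, -1.0, 1.7]
grip_width: 0.0387
grasp_force: 64.2
```

Call:
move_arm(motion=[{"x": 0,"y": 0,"z": 0,"yaw": 0},{"x": 0,"y": 0,"z": 0,"yaw": 0},{"x": 0,"y": 0,"z": 0,"yaw": 0}], gripper=0.4)

```text
clock: 33.92
eef_pos: [0.5546, 0.209, 0.0812]
tool_rot: [0.025, 1.0, -0.0, -0.0]
ft_force: [0.5, -0.1, -0.3]
grip_width: 0.06
grasp_force: 0.0
```

Call:
move_arm(motion=[{"x": 0,"y": 0,"z": -5,"yaw": 0},{"x": 0,"y": 0,"z": -11,"yaw": 0},{"x": 0,"y": 0,"z": -11,"yaw": 0},{"x": 0,"y": 0,"z": -11,"yaw": 0},{"x": 0,"y": 0,"z": -11,"yaw": 0}])

```text
clock: 34.55
eef_pos: [0.5537, 0.2087, 0.1894]
tool_rot: [0.025, 1.0, -0.001, -0.002]
ft_force: [1.0, 0.1, -0.4]
grip_width: 0.0598
grasp_force: 0.0
```

```bash
python3 look.py; python3 -c "
from h import *
plan((606,362,200),169)"
```

```text
blue box 293 155 67 9 581 cen [326. 159.] z 0.081 world [498.2 212.1] near 495.4 far 501.5
blue box 284 168 85 144 8734 cen [324. 236.] z 0.104 world [545.6 208.5] near 501.1 far 602.5
green box 184 155 69 9 534 cen [219. 159.] z 0.081 world [494.5 139. ] near 491.5 far 497.6
green box 176 168 90 145 7597 cen [220. 236.] z 0.104 world [542.2 139.8] near 497.7 far 599.9
yellow box 77 154 80 12 659 cen [115. 160.] z 0.081 world [490.3  66. ] near 486.4 far 494.6
yellow box 71 168 100 143 3379 cen [117. 247.] z 0.05 world [564.2  33.8] near 499.1 far 624.5
yellow box 462 217 81 113 4598 cen [501. 272.] z 0.05 world [603.2 357.7] near 554.1 far 660.9
[553.8 208.7 189.4]
shift [-4.45 15.57 -1.11] yaw 8.1 | now [553.8 208.7 189.4] ang 177.1 tilt 0.24 F [-0.   0.2 -0.4] w 59.9 gf 0.0 t 34.6
```

Call:
move_arm(motion=[{"x": 0,"y": 4,"z": -1,"yaw": 2},{"x": -0.5,"y": 8,"z": -1,"yaw": 4},{"x": -2.5,"y": 12,"z": -1,"yaw": 6},{"x": -4.4,"y": 15.5,"z": -1,"yaw": 8},{"x": -4.4,"y": 15.5,"z": -1,"yaw": 8},{"x": -4.4,"y": 15.5,"z": -1,"yaw": 8},{"x": -4.4,"y": 15.5,"z": -1,"yaw": 8}], gripper=1)

```text
clock: 35.48
eef_pos: [0.6063, 0.3605, 0.2015]
tool_rot: [0.095, 0.995, -0.0, -0.0]
ft_force: [0.6, -0.6, 0.2]
grip_width: 0.0853
grasp_force: 0.0
```

Run:
```python
from h import *
m=bot.camera_model('wrist');im=bot.camera('wrist');cv2.imwrite('pics/y1.png',im)
r=bot.cut_out('wrist','cartridge_yellow'); print([(round(q['score'],2),np.round(q['centre']),maskrect(m,q['mask'],.05)) for q in r[:2]])
im2=im.copy(); im2[~cv2.dilate(r[0]['mask'].astype('uint8'),np.ones((7,7))).astype(bool)]=0
k=top_rect('yellow',im2,m); print(k)
plan((k[0],k[1],26),180+k[4]); print(np.round(bot.get_obs()['joint_pos'],2))
```

```text
[(0.86, array([216., 327.]), array([607.8, 363.7, 101.1,  39.5, -11.1])), (0.69, array([161., 130.]), array([619.5, 157.5, 455.9, 210.4, -27.7]))]
[609.8 362.8  98.8  38.6 -11.4]
shift [-0.28  0.27 17.62] yaw 0.5 | now [606.5 360.7 202.2] ang 169.1 tilt 0.02 F [-0.   0.9  0.2] w 85.5 gf 0.0 t 35.58
[ 0.54  0.69  0.64  1.51 -0.    0.73]
```

Call:
move_arm(motion=[{"x": -0.2,"y": 0.2,"z": 6,"yaw": 0.4},{"x": -0.2,"y": 0.2,"z": 12,"yaw": 0.4},{"x": -0.2,"y": 0.2,"z": 16,"yaw": 0.4},{"x": -0.2,"y": 0.2,"z": 17.6,"yaw": 0.4},{"x": -0.2,"y": 0.2,"z": 17.6,"yaw": 0.4}])

```text
clock: 36.2
eef_pos: [0.6087, 0.3627, 0.0253]
tool_rot: [0.098, 0.995, -0.0, -0.0]
ft_force: [0.6, 0.7, -0.6]
grip_width: 0.0854
grasp_force: 0.0
```

Call:
move_arm(motion=[{"x": 0,"y": 0,"z": 0,"yaw": 0},{"x": 0,"y": 0,"z": 0,"yaw": 0},{"x": 0,"y": 0,"z": 0,"yaw": 0},{"x": 0,"y": 0,"z": 0,"yaw": 0},{"x": 0,"y": 0,"z": 0,"yaw": 0}], gripper=-1)

```text
clock: 36.83
eef_pos: [0.6102, 0.3641, 0.0276]
tool_rot: [0.098, 0.995, 0.001, 0.002]
ft_force: [-0.3, -0.1, 5.2]
grip_width: 0.0387
grasp_force: 62.5
```

Call:
move_arm(motion=[{"x": 0,"y": 0,"z": -5,"yaw": 0},{"x": 0,"y": 0,"z": -11,"yaw": 0},{"x": 0,"y": 0,"z": -15,"yaw": 0},{"x": 0,"y": 0,"z": -15,"yaw": 0},{"x": 0,"y": 0,"z": -15,"yaw": 0}])

```text
clock: 37.45
eef_pos: [0.6082, 0.3629, 0.1737]
tool_rot: [0.098, 0.995, -0.001, -0.001]
ft_force: [-0.0, 1.1, -2.1]
grip_width: 0.0388
grasp_force: 61.8
```

Run:
```python
from h import *
hand('yellow',27); plan((547,60,175),177.1)
```

```text
in hand [606.5 361.9 102.7  39.1 -11. ] tool offset [ 1.1 -0.9]
shift [  0.05 -30.87  -0.13] yaw -8.4 | now [607.8 362.6 172.7] ang 168.7 tilt 0.28 F [ 0.   0.4 -2.1] w 38.8 gf 61.8 t 37.5
```

Call:
move_arm(motion=[{"x": 3,"y": -0.6,"z": 0,"yaw": -3},{"x": 6,"y": -1.2,"z": 0,"yaw": -6},{"x": 5.2,"y": -5,"z": 0,"yaw": -8.4},{"x": 4.2,"y": -10,"z": 0,"yaw": -8.4},{"x": 3.2,"y": -15,"z": 0,"yaw": -8.4},{"x": 2.2,"y": -20,"z": 0,"yaw": -8.4},{"x": 1.2,"y": -25,"z": 0,"yaw": -8.4},{"x": 0.1,"y": -30.9,"z": 0,"yaw": -8.4},{"x": 0.1,"y": -30.9,"z": 3,"yaw": -8.4},{"x": 0.1,"y": -30.9,"z": 5,"yaw": -8.4},{"x": 0.1,"y": -30.9,"z": 5,"yaw": -8.4},{"x": 0.1,"y": -30.9,"z": 5,"yaw": -8.4}])

```text
clock: 39.0
eef_pos: [0.5472, 0.0606, 0.125]
tool_rot: [0.025, 1.0, -0.0, -0.001]
ft_force: [0.0, 0.3, -1.3]
grip_width: 0.0386
grasp_force: 61.7
```

```bash
python3 look.py; python3 -c "
from h import *
plan((547,60,85),177.1)"
```

```text
blue box 539 165 101 15 960 cen [595. 172.] z 0.05 world [503. 229.] near 498.5 far 507.8
blue box 519 183 121 183 12561 cen [586. 277.] z 0.104 world [546.5 193.4] near 498.3 far 602.5
green box 415 164 98 14 1087 cen [464. 171.] z 0.05 world [498.8 146.9] near 494.9 far 503.3
green box 402 182 20 145 1198 cen [411. 248.] z 0.081 world [535.3 108.6] near 498.6 far 585.3
green box 417 182 105 185 11129 cen [466. 265.] z 0.104 world [536.9 130.4] near 495.5 far 597.9
yellow box 278 162 92 15 1215 cen [323. 170.] z 0.05 world [494.4  62.2] near 489.9 far 498.7
yellow box 267 181 114 256 18506 cen [322. 305.] z 0.104 world [554.9  58.7] near 492.0 far 644.1
[547.8  60.7 125.7]
shift [ 0.08 -0.07  4.07] yaw 0.0 | now [547.8  60.7 125.7] ang 177.1 tilt 0.02 F [ 0.1  0.1 -0.5] w 38.7 gf 61.7 t 39.05
```

Call:
move_arm(motion=[{"x": 0,"y": 0,"z": 1.5,"yaw": 0},{"x": 0,"y": 0,"z": 3,"yaw": 0},{"x": 0,"y": 0,"z": 3.6,"yaw": 0},{"x": 0,"y": 0,"z": 4.2,"yaw": 0},{"x": 0,"y": 0,"z": 4.4,"yaw": 0},{"x": 0,"y": 0,"z": 4.4,"yaw": 0}])

```text
clock: 39.8
eef_pos: [0.5476, 0.0604, 0.0817]
tool_rot: [0.025, 1.0, -0.0, 0.0]
ft_force: [0.8, -0.2, -1.8]
grip_width: 0.0391
grasp_force: 61.9
```

Call:
move_arm(motion=[{"x": 0,"y": 0,"z": 0,"yaw": 0},{"x": 0,"y": 0,"z": 0,"yaw": 0},{"x": 0,"y": 0,"z": 0,"yaw": 0}], gripper=0.4)

```text
clock: 40.17
eef_pos: [0.5478, 0.0604, 0.0818]
tool_rot: [0.025, 1.0, -0.0, 0.0]
ft_force: [-0.7, 0.7, -0.0]
grip_width: 0.0597
grasp_force: 0.0
```

Call:
move_arm(motion=[{"x": 0,"y": 0,"z": -5,"yaw": 0},{"x": 0,"y": 0,"z": -11,"yaw": 0},{"x": 0,"y": 0,"z": -11,"yaw": 0},{"x": 0,"y": 0,"z": -11,"yaw": 0},{"x": 0,"y": 0,"z": -11,"yaw": 0}])

```text
clock: 40.8
eef_pos: [0.5464, 0.0603, 0.1897]
tool_rot: [0.025, 1.0, -0.0, -0.002]
ft_force: [-0.4, 0.4, 0.2]
grip_width: 0.0597
grasp_force: 0.0
```

```bash
python3 look.py
python3 - <<'E'
from h import *
m=bot.camera_model('top');im=bot.camera('top');cv2.imwrite('pics/t3.png',im)
for n in ('yellow','green','blue'):
    for q in bot.cut_out('top','clamp_%s_bar'%n)[:2]: print(n,round(q['score'],2),np.round(q['centre']),maskrect(m,q['mask'],.26))
m=bot.camera_model('scene');im=bot.camera('scene')
for n in ('yellow','green','blue'):
    for q in bot.cut_out('scene','clamp_%s_bar'%n)[:2]: print('scene',n,round(q['score'],2),np.round(q['centre']),cv2.boundingRect(q['mask'].astype('uint8')))
E
```

```text
blue box 493 156 79 10 561 cen [535. 160.] z 0.081 world [498.1 209. ] near 495.0 far 501.9
blue box 479 168 101 143 7961 cen [529. 238.] z 0.104 world [546.4 198.2] near 499.6 far 603.0
green box 396 155 71 9 538 cen [432. 159.] z 0.081 world [494.2 136.2] near 491.5 far 497.6
green box 383 168 91 144 7673 cen [428. 235.] z 0.104 world [541.4 129. ] near 496.9 far 599.3
yellow box 290 153 69 11 655 cen [324. 159.] z 0.081 world [490.4  62.4] near 486.8 far 494.1
yellow box 281 167 86 148 9279 cen [323. 238.] z 0.104 world [539.8  59.5] near 493.2 far 597.8
[546.4  60.3 189.7]
green 0.56 [192. 311.] [615.7 132.4  58.2  55.9 -88.5]
blue 0.59 [195. 275.] [618.2 206.4  66.2  52.3  87. ]
scene yellow 0.77 [189. 333.] (325, 152, 19, 65)
scene yellow 0.68 [253. 344.] (275, 152, 157, 157)
scene green 0.87 [192. 313.] (303, 159, 19, 68)
scene blue 0.8 [202. 291.] (282, 168, 20, 68)
scene blue 0.73 [252. 340.] (274, 152, 158, 157)
```

Run:
```python
from h import *
mt=bot.camera_model('top');ms=bot.camera_model('scene');ti=bot.camera('top');si=bot.camera('scene')
def cen(im,lo,hi,box):
    k=cv2.inRange(cv2.cvtColor(im,cv2.COLOR_BGR2HSV),(lo,100,40),(hi,255,255)); b=np.zeros_like(k); x,y,w,h=box; b[y:y+h,x:x+w]=k[y:y+h,x:x+w]
    c,l,s,ce=cv2.connectedComponentsWithStats(b)
    if c<2:return None
    i=1+np.argmax(s[1:,4]); return s[i],ce[i]
for n,lo,hi,tb,sb in [('blue',100,128,(255,175,35,25),(275,160,30,25)),('green',50,90,(292,175,36,25),(298,152,30,25)),('yellow',18,36,(328,180,36,25),(322,146,28,25))]:
    a=cen(ti,lo,hi,tb);b=cen(si,lo,hi,sb)
    if a is None or b is None: print(n,a,b);continue
    o1,d1=ray(mt,a[1]);o2,d2=ray(ms,b[1])
    s=np.linalg.lstsq(np.c_[d1,-d2],o2-o1,rcond=None)[0]; P=(o1+d1*s[0]+o2+d2*s[1])/2*1e3
    print(n,a[0],np.round(a[1],1),b[0],np.round(b[1],1),'P',np.round(P,1),'unit',un(P),'gap',np.round(np.linalg.norm(o1+d1*s[0]-o2-d2*s[1])*1e3,1))
```

```text
blue [258 182  27   8 145] [270.4 185.7] [284 169  17   9  69] [292.  172.7] P [630.6 206.8 270.2] unit [ 89.7 125.6] gap 4.9
green [296 184  28   8 153] [309.9 187.5] [307 160  15   9  66] [314.  163.6] P [629.1 128.5 270.5] unit [92.  47.4] gap 4.4
yellow None (array([326, 152,  19,  11, 120], dtype=int32), array([335.34166667, 156.49166667]))
```

Call:
move_arm(motion=[{"x": 0,"y": 0,"z": -4,"yaw": 0},{"x": 0,"y": 0,"z": -8,"yaw": 0},{"x": 0,"y": 2,"z": -12,"yaw": 10},{"x": 0,"y": 5,"z": -12,"yaw": 20},{"x": 0,"y": 8,"z": -12,"yaw": 30},{"x": 0,"y": 11,"z": -12,"yaw": 40},{"x": 0,"y": 14,"z": -12,"yaw": 50},{"x": 0,"y": 15,"z": -12,"yaw": 60},{"x": 0,"y": 15,"z": -12,"yaw": 70},{"x": 0,"y": 15,"z": -12,"yaw": 80},{"x": 0,"y": 15,"z": -12,"yaw": 90},{"x": 0,"y": 15,"z": -12,"yaw": 90},{"x": 0,"y": 15,"z": -12,"yaw": 90}], gripper=1)

```text
clock: 42.98
eef_pos: [0.5551, 0.2103, 0.3114]
tool_rot: [0.724, 0.69, -0.0, 0.0]
ft_force: [-0.3, -0.1, -0.4]
grip_width: 0.085
grasp_force: 0.0
```

Run:
```python
from h import *
m=bot.camera_model('wrist'); im=bot.camera('wrist'); hsv=cv2.cvtColor(im,cv2.COLOR_BGR2HSV)
plan((632,205.5,312),87.1)
for n,lo,hi in [('blue',105,125),('green',50,90),('yellow',20,34)]:
    k=cv2.inRange(hsv,(lo,110,40),(hi,255,255)); c,l,s,ce=cv2.connectedComponentsWithStats(k)
    for i in range(1,c):
        if s[i,4]>150: print(n,s[i],np.round(ce[i]),'z277',np.round(p2w(m,ce[i],.277)[:2]*1e3),'z100',np.round(p2w(m,ce[i],.1)[:2]*1e3))
```

```text
shift [-0.11  7.7  -0.06] yaw 0.1 | now [555.1 210.3 311.4] ang 87.2 tilt 0.02 F [ 0.5 -0.6  0.1] w 85.2 gf 0.0 t 43.02
blue [273 172 100   6 504] [322. 175.] z277 [558. 265.] z100 [557. 238.]
blue [ 265  178  115   50 3756] [322. 204.] z277 [557. 251.] z100 [555. 209.]
blue [ 445  228   41   95 2552] [464. 275.] z277 [632. 208.] z100 [704. 125.]
green [276 242  94   4 242] [321. 244.] z277 [556. 230.] z100 [553. 168.]
green [ 269  247  107   45 3081] [322. 270.] z277 [556. 215.] z100 [552. 138.]
green [435 390  12  28 185] [440. 405.] z277 [624. 120.] z100 [689. -51.]
yellow [ 278  303   95   48 3190] [325. 327.] z277 [556. 180.] z100 [552.  67.]
yellow [271 307   6  36 177] [274. 324.] z277 [527. 183.] z100 [494.  75.]
yellow [603 327  16  34 292] [611. 343.] z277 [726. 159.] z100 [891.  26.]
```

Call:
move_arm(motion=[{"x": 0,"y": 4,"z": 0,"yaw": 0},{"x": 0,"y": 7.7,"z": 0,"yaw": 0},{"x": 0,"y": 7.7,"z": 0,"yaw": 0},{"x": 0,"y": 7.7,"z": 3,"yaw": 0},{"x": 0,"y": 7.7,"z": 5.7,"yaw": 0},{"x": 0,"y": 7.7,"z": 5.7,"yaw": 0}])

```text
clock: 43.78
eef_pos: [0.6298, 0.2061, 0.2523]
tool_rot: [0.724, 0.69, -0.003, -0.001]
ft_force: [-0.5, -0.4, -0.2]
grip_width: 0.0853
grasp_force: 0.0
```

Call:
move_arm(motion=[{"x": 0,"y": 0,"z": 0,"yaw": 0},{"x": 0,"y": 0,"z": 0,"yaw": 0},{"x": 0,"y": 0,"z": 0,"yaw": 0},{"x": 0,"y": 0,"z": 0,"yaw": 0}], gripper=-0.3)

```text
clock: 44.28
eef_pos: [0.6322, 0.2065, 0.255]
tool_rot: [0.725, 0.689, 0.0, 0.0]
ft_force: [-1.0, 0.1, -0.9]
grip_width: 0.0297
grasp_force: 0.0
```

Call:
move_arm(motion=[{"x": 0,"y": -1.8,"z": 0.5,"yaw": 0},{"x": 0,"y": -3.7,"z": 1,"yaw": 0},{"x": 0,"y": -5.2,"z": 1.5,"yaw": 0},{"x": 0,"y": -6.8,"z": 2.2,"yaw": 0},{"x": 0,"y": -8.2,"z": 3,"yaw": 0},{"x": 0,"y": -9.6,"z": 4,"yaw": 0},{"x": 0,"y": -10.5,"z": 4.8,"yaw": 0},{"x": 0,"y": -11.5,"z": 5.7,"yaw": 0},{"x": 0,"y": -11.5,"z": 5.7,"yaw": 0}])

```text
clock: 45.4
eef_pos: [0.5174, 0.2125, 0.1977]
tool_rot: [0.725, 0.689, 0.0, 0.0]
ft_force: [3.3, 0.2, -1.8]
grip_width: 0.0298
grasp_force: 1.0
```

Run:
```python
from h import *
m=bot.camera_model('wrist'); im=bot.camera('wrist'); hsv=cv2.cvtColor(im,cv2.COLOR_BGR2HSV);cv2.imwrite('pics/cl1.png',im)
plan((632,205.5,312),87.1)
k=cv2.inRange(hsv,(105,110,40),(125,255,255)); c,l,s,ce=cv2.connectedComponentsWithStats(k)
for i in range(1,c):
    if s[i,4]>150: print(s[i],np.round(ce[i]),'z220',np.round(p2w(m,ce[i],.22)[:2]*1e3),'z100',np.round(p2w(m,ce[i],.1)[:2]*1e3))
```

```text
shift [ -0.11  11.48 -11.43] yaw 0.0 | now [517.4 212.4 197.7] ang 87.1 tilt 0.02 F [ 1.4  1.9 -0.8] w 30.0 gf 0.8 t 45.45
[ 303  195  150   76 5801] [365. 228.] z220 [535. 257.] z100 [548. 220.]
[293 203   9  60 412] [297. 231.] z220 [511. 257.] z100 [501. 220.]
[ 321  279   43  136 4977] [341. 347.] z220 [525. 208.] z100 [528. 123.]
```

Call:
move_arm(motion=[{"x": 0,"y": 0,"z": -3,"yaw": 0},{"x": 0,"y": 0,"z": -6,"yaw": 0},{"x": 0,"y": 0,"z": -6,"yaw": 0}])

```text
clock: 45.82
eef_pos: [0.5185, 0.2126, 0.2601]
tool_rot: [0.725, 0.689, 0.002, 0.001]
ft_force: [-0.9, 0.2, -0.7]
grip_width: 0.0296
grasp_force: 0.0
```

Call:
move_arm(motion=[{"x": 0,"y": 0.6,"z": 0,"yaw": 0},{"x": 0,"y": 0.6,"z": 0,"yaw": 0},{"x": 0,"y": 0.6,"z": 1,"yaw": 0},{"x": 0,"y": 0.6,"z": 2.2,"yaw": 0},{"x": 0,"y": -0.5,"z": 3.9,"yaw": 0},{"x": 0,"y": -1.5,"z": 5.3,"yaw": 0},{"x": 0,"y": -2.4,"z": 6.7,"yaw": 0},{"x": 0,"y": -3.1,"z": 8.2,"yaw": 0},{"x": 0,"y": -3.7,"z": 9.7,"yaw": 0},{"x": 0,"y": -4.1,"z": 11.3,"yaw": 0},{"x": 0,"y": -4.3,"z": 12.9,"yaw": 0}], gripper=-1)

```text
clock: 47.2
eef_pos: [0.4721, 0.2144, 0.1276]
tool_rot: [0.724, 0.689, -0.001, -0.001]
ft_force: [-4.2, 0.5, 5.9]
grip_width: -0.0002
grasp_force: 2.8
```

Run:
```python
from h import *
m=bot.camera_model('wrist'); im=bot.camera('wrist'); hsv=cv2.cvtColor(im,cv2.COLOR_BGR2HSV);cv2.imwrite('pics/cl2.png',im)
plan((473.3,212.5,110),87.1)
k=cv2.inRange(hsv,(105,110,40),(125,255,255)); c,l,s,ce=cv2.connectedComponentsWithStats(k)
for i in range(1,c):
    if s[i,4]>150: print(s[i],np.round(ce[i]),'z120',np.round(p2w(m,ce[i],.12)[:2]*1e3))
```

```text
shift [-0.15  0.19  1.55] yaw 0.1 | now [471.5 214.1 125.5] ang 87.2 tilt 0.28 F [-0.8  1.2  1.4] w 0.1 gf 0.7 t 47.25
[ 380  222  195   44 3384] [504. 240.] z120 [555. 241.]
[ 314  249   35   61 1560] [331. 277.] z120 [477. 227.]
[ 375  259   94   61 4562] [417. 289.] z120 [517. 219.]
[362 261  12  46 460] [367. 281.] z120 [494. 224.]
```

Call:
move_arm(motion=[{"x": -0.1,"y": 0,"z": 0.8,"yaw": 0},{"x": -0.1,"y": 0,"z": 1.5,"yaw": 0},{"x": -0.1,"y": 0,"z": 2,"yaw": 0},{"x": -0.1,"y": 0,"z": 2.2,"yaw": 0},{"x": -0.1,"y": 0,"z": 2.2,"yaw": 0},{"x": -0.1,"y": 0,"z": 2.2,"yaw": 0}])

```text
clock: 48.0
eef_pos: [0.4733, 0.2137, 0.1114]
tool_rot: [0.724, 0.689, 0.001, -0.0]
ft_force: [-13.1, -3.7, 32.9]
grip_width: 0.0003
grasp_force: 16.9
```

Call:
move_arm(motion=[{"x": 0,"y": 0,"z": -6,"yaw": 0},{"x": 0,"y": 0,"z": -12,"yaw": 0},{"x": -3,"y": 0,"z": -18,"yaw": 0},{"x": -7.5,"y": 3,"z": -20.5,"yaw": 0},{"x": -7.5,"y": 9,"z": -20.5,"yaw": 0},{"x": -7.5,"y": 13,"z": -20.5,"yaw": 0},{"x": -7.5,"y": 15.8,"z": -20.5,"yaw": 0},{"x": -7.5,"y": 15.8,"z": -20.5,"yaw": 0},{"x": -7.5,"y": 15.8,"z": -20.5,"yaw": 0},{"x": -7.5,"y": 15.8,"z": -20.5,"yaw": 0}], gripper=1)

```text
clock: 49.25
eef_pos: [0.6274, 0.1307, 0.3121]
tool_rot: [0.724, 0.689, -0.0, 0.0]
ft_force: [-0.6, 0.6, 0.4]
grip_width: 0.0851
grasp_force: 0.0
```

```bash
cat > bars.py <<'E'
from h import *
m=bot.camera_model('wrist'); im=bot.camera('wrist'); hsv=cv2.cvtColor(im,cv2.COLOR_BGR2HSV)
plan((629,131,312),87.1)
for n,lo,hi in [('blue',105,125),('green',50,90),('yellow',20,34)]:
    k=cv2.inRange(hsv,(lo,110,40),(hi,255,255)); c,l,s,ce=cv2.connectedComponentsWithStats(k)
    for i in range(1,c):
        if s[i,4]>250: print(n,s[i],np.round(ce[i]),*[(z,np.round(p2w(m,ce[i],z/1e3)[:2]*1e3)) for z in (112,277)])
E
python3 bars.py
```

```text
shift [0.03 0.16 0.03] yaw 0.1 | now [627.4 130.7 312.3] ang 87.2 tilt 0.04 F [ 0.2 -0.   0.3] w 85.8 gf 0.0 t 49.3
blue [ 142   95   24   61 1036] [153. 125.] (112, array([478., 214.])) (277, array([552., 213.]))
blue [226  94  71   7 435] [262.  97.] (112, array([579., 232.])) (277, array([605., 223.]))
blue [ 183  101   46   49 1738] [205. 126.] (112, array([525., 210.])) (277, array([576., 211.]))
blue [232 144  66  11 639] [267. 149.] (112, array([580., 186.])) (277, array([605., 199.]))
green [199 172 100   5 430] [248. 174.] (112, array([559., 165.])) (277, array([594., 188.]))
green [ 192  178  107   48 3364] [245. 204.] (112, array([554., 136.])) (277, array([591., 173.]))
green [ 317  226   30   96 2438] [331. 274.] (112, array([634.,  59.])) (277, array([633., 133.]))
green [605 291  34  51 623] [616. 313.] (112, array([950.,  -7.])) (277, array([797.,  99.]))
yellow [ 199  240  109   51 3757] [253. 266.] (112, array([554.,  71.])) (277, array([592., 139.]))
yellow [561 273  15  38 315] [569. 290.] (112, array([888.,  25.])) (277, array([765., 115.]))
yellow [ 309  343   25   81 1745] [321. 384.] (112, array([616., -81.])) (277, array([624.,  60.]))
```

Call:
move_arm(motion=[{"x": 0,"y": 0.5,"z": 0,"yaw": 0},{"x": 0,"y": 0.5,"z": 3,"yaw": 0},{"x": 0,"y": 0.5,"z": 5.7,"yaw": 0},{"x": 0,"y": 0.5,"z": 5.7,"yaw": 0}])

```text
clock: 49.8
eef_pos: [0.6317, 0.13, 0.2521]
tool_rot: [0.725, 0.689, -0.002, -0.001]
ft_force: [0.4, -1.4, 0.5]
grip_width: 0.085
grasp_force: 0.0
```

Call:
move_arm(motion=[{"x": 0,"y": 0,"z": 0,"yaw": 0},{"x": 0,"y": 0,"z": 0,"yaw": 0},{"x": 0,"y": 0,"z": 0,"yaw": 0},{"x": 0,"y": 0,"z": 0,"yaw": 0}], gripper=-0.3)

```text
clock: 50.3
eef_pos: [0.6334, 0.1303, 0.255]
tool_rot: [0.725, 0.689, 0.0, 0.0]
ft_force: [0.0, 0.5, -0.0]
grip_width: 0.0299
grasp_force: 0.0
```

Call:
move_arm(motion=[{"x": 0,"y": -2,"z": 0.5,"yaw": 0},{"x": 0,"y": -4,"z": 1,"yaw": 0},{"x": 0,"y": -5.6,"z": 1.5,"yaw": 0},{"x": 0,"y": -7.2,"z": 2.2,"yaw": 0},{"x": 0,"y": -8.6,"z": 3,"yaw": 0},{"x": 0,"y": -10,"z": 4,"yaw": 0},{"x": 0,"y": -10.9,"z": 4.8,"yaw": 0},{"x": 0,"y": -11.9,"z": 5.7,"yaw": 0},{"x": 0,"y": -11.9,"z": 5.7,"yaw": 0}])

```text
clock: 51.42
eef_pos: [0.5146, 0.1364, 0.1977]
tool_rot: [0.725, 0.689, 0.0, 0.0]
ft_force: [2.5, 0.9, -1.7]
grip_width: 0.03
grasp_force: 1.1
```

```bash
python3 bars.py | grep -E 'shift|green'
```

```text
shift [  0.04  11.46 -11.42] yaw 0.0 | now [514.6 136.4 197.7] ang 87.1 tilt 0.03 F [ 2.7  0.9 -0.4] w 29.9 gf 0.9 t 51.48
green [ 302  194  149   75 5628] [363. 226.] (112, array([543., 148.])) (277, array([526., 199.]))
green [292 202   7  59 371] [295. 230.] (112, array([498., 148.])) (277, array([513., 199.]))
green [ 321  278   44  138 5103] [341. 348.] (112, array([525.,  55.])) (277, array([521., 173.]))
```

Same state as blue; repeat the press.

Call:
move_arm(motion=[{"x": 0,"y": 0,"z": -3,"yaw": 0},{"x": 0,"y": 0,"z": -6,"yaw": 0},{"x": 0,"y": 0,"z": -6,"yaw": 0}])

```text
clock: 51.85
eef_pos: [0.5157, 0.1365, 0.26]
tool_rot: [0.725, 0.689, 0.002, 0.001]
ft_force: [0.8, -0.1, -0.4]
grip_width: 0.0298
grasp_force: 0.0
```

Call:
move_arm(motion=[{"x": 0,"y": 0.6,"z": 0,"yaw": 0},{"x": 0,"y": 0.6,"z": 0,"yaw": 0},{"x": 0,"y": 0.6,"z": 1,"yaw": 0},{"x": 0,"y": 0.6,"z": 2.2,"yaw": 0},{"x": 0,"y": -0.5,"z": 3.9,"yaw": 0},{"x": 0,"y": -1.5,"z": 5.3,"yaw": 0},{"x": 0,"y": -2.4,"z": 6.7,"yaw": 0},{"x": 0,"y": -3.1,"z": 8.2,"yaw": 0},{"x": 0,"y": -3.7,"z": 9.7,"yaw": 0},{"x": 0,"y": -4.1,"z": 11.3,"yaw": 0},{"x": 0,"y": -4.3,"z": 12.9,"yaw": 0},{"x": 0,"y": -4.3,"z": 14,"yaw": 0},{"x": 0,"y": -4.3,"z": 14.8,"yaw": 0},{"x": 0,"y": -4.3,"z": 15.1,"yaw": 0},{"x": 0,"y": -4.3,"z": 15.1,"yaw": 0},{"x": 0,"y": -4.3,"z": 15.1,"yaw": 0}], gripper=-1)

```text
clock: 53.85
eef_pos: [0.4696, 0.1384, 0.1112]
tool_rot: [0.725, 0.689, 0.0, -0.0]
ft_force: [-17.4, -3.8, 39.7]
grip_width: 0.0001
grasp_force: 20.7
```

Call:
move_arm(motion=[{"x": 0,"y": 0,"z": -6,"yaw": 0},{"x": 0,"y": 0,"z": -12,"yaw": 0},{"x": -3,"y": 0,"z": -18,"yaw": 0},{"x": -7.5,"y": 3,"z": -20.5,"yaw": 0},{"x": -7.5,"y": 9,"z": -20.5,"yaw": 0},{"x": -7.5,"y": 13,"z": -20.5,"yaw": 0},{"x": -7.5,"y": 15.5,"z": -20.5,"yaw": 0},{"x": -7.5,"y": 15.5,"z": -20.5,"yaw": 0},{"x": -7.5,"y": 15.5,"z": -20.5,"yaw": 0},{"x": -7.5,"y": 15.5,"z": -20.5,"yaw": 0}], gripper=1)

```text
clock: 55.1
eef_pos: [0.6216, 0.0559, 0.3119]
tool_rot: [0.725, 0.689, -0.0, 0.0]
ft_force: [0.1, -0.1, 0.0]
grip_width: 0.0854
grasp_force: 0.0
```

```bash
python3 bars.py
```

```text
shift [7.54 0.36 0.01] yaw 0.0 | now [621.7  55.9 312.1] ang 87.1 tilt 0.03 F [-0.1  0.   0.7] w 85.4 gf 0.0 t 55.15
blue [ 133    2   25   69 1230] [145.  35.] (112, array([478., 213.])) (277, array([549., 177.]))
blue [231   6  67   8 453] [266.  10.] (112, array([584., 226.])) (277, array([604., 184.]))
blue [ 177    8   48   55 2142] [200.  36.] (112, array([525., 209.])) (277, array([574., 175.]))
blue [233  56  62  10 493] [267.  60.] (112, array([581., 187.])) (277, array([603., 163.]))
blue [221  68  78   7 499] [261.  71.] (112, array([575., 178.])) (277, array([600., 159.]))
green [229  94  70   7 402] [265.  96.] (112, array([576., 157.])) (277, array([600., 148.]))
green [144  96  24  60 991] [155. 125.] (112, array([474., 139.])) (277, array([547., 139.]))
green [ 185  101   46   48 1694] [207. 125.] (112, array([522., 136.])) (277, array([572., 137.]))
green [234 144  66  11 595] [269. 149.] (112, array([576., 111.])) (277, array([600., 124.]))
green [626 222  14  56 468] [634. 254.] (112, array([947., -11.])) (277, array([793.,  61.]))
yellow [200 171 101   7 586] [248. 174.] (112, array([554.,  90.])) (277, array([588., 113.]))
yellow [ 193  177  116   50 3948] [252. 204.] (112, array([554.,  61.])) (277, array([589.,  98.]))
yellow [576 212  17  42 377] [585. 233.] (112, array([888.,  15.])) (277, array([762.,  74.]))
yellow [ 310  225   31   97 2559] [325. 273.] (112, array([621., -15.])) (277, array([624.,  58.]))
```

Call:
move_arm(motion=[{"x": 0,"y": 0.2,"z": 0,"yaw": 0},{"x": 0,"y": 0.2,"z": 3,"yaw": 0},{"x": 0,"y": 0.2,"z": 5.7,"yaw": 0},{"x": 0,"y": 0.2,"z": 5.7,"yaw": 0}])

```text
clock: 55.65
eef_pos: [0.6228, 0.0555, 0.2523]
tool_rot: [0.725, 0.689, -0.002, -0.002]
ft_force: [-0.6, -0.7, -0.1]
grip_width: 0.0855
grasp_force: 0.0
```

Call:
move_arm(motion=[{"x": 0,"y": 0,"z": 0,"yaw": 0},{"x": 0,"y": 0,"z": 0,"yaw": 0},{"x": 0,"y": 0,"z": 0,"yaw": 0},{"x": 0,"y": 0,"z": 0,"yaw": 0}], gripper=-0.3)

```text
clock: 56.15
eef_pos: [0.6246, 0.0556, 0.255]
tool_rot: [0.725, 0.689, 0.0, 0.0]
ft_force: [-0.6, -0.0, 0.6]
grip_width: 0.0298
grasp_force: 0.0
```

Call:
move_arm(motion=[{"x": 0,"y": -1.8,"z": 0.5,"yaw": 0},{"x": 0,"y": -3.6,"z": 1,"yaw": 0},{"x": 0,"y": -5.2,"z": 1.5,"yaw": 0},{"x": 0,"y": -6.8,"z": 2.2,"yaw": 0},{"x": 0,"y": -8.1,"z": 3,"yaw": 0},{"x": 0,"y": -9.5,"z": 4,"yaw": 0},{"x": 0,"y": -10.4,"z": 4.8,"yaw": 0},{"x": 0,"y": -11.4,"z": 5.7,"yaw": 0},{"x": 0,"y": -11.4,"z": 5.7,"yaw": 0}])

```text
clock: 57.28
eef_pos: [0.511, 0.0614, 0.1977]
tool_rot: [0.725, 0.689, 0.0, 0.0]
ft_force: [1.5, 0.6, -1.5]
grip_width: 0.0298
grasp_force: 1.2
```

```bash
python3 bars.py | grep -E 'shift|yellow'
```

```text
shift [  7.54  11.45 -11.42] yaw 0.0 | now [510.9  61.4 197.7] ang 87.1 tilt 0.04 F [ 2.2  0.4 -0.7] w 29.8 gf 1.0 t 57.33
yellow [ 301  193  151   78 6088] [365. 226.] (112, array([540.,  74.])) (277, array([522., 124.]))
yellow [291 201   9  61 466] [295. 231.] (112, array([494.,  73.])) (277, array([509., 124.]))
yellow [ 320  278   45  138 5266] [341. 347.] (112, array([522., -19.])) (277, array([517.,  98.]))
```

Call:
move_arm(motion=[{"x": 0,"y": 0,"z": -3,"yaw": 0},{"x": 0,"y": 0,"z": -6,"yaw": 0},{"x": 0,"y": 0,"z": -6,"yaw": 0}])

```text
clock: 57.7
eef_pos: [0.5119, 0.0614, 0.26]
tool_rot: [0.725, 0.689, 0.002, 0.001]
ft_force: [0.8, -0.1, 0.0]
grip_width: 0.03
grasp_force: 0.0
```

Call:
move_arm(motion=[{"x": 0,"y": 0.6,"z": 0,"yaw": 0},{"x": 0,"y": 0.6,"z": 0,"yaw": 0},{"x": 0,"y": 0.6,"z": 1,"yaw": 0},{"x": 0,"y": 0.6,"z": 2.2,"yaw": 0},{"x": 0,"y": -0.5,"z": 3.9,"yaw": 0},{"x": 0,"y": -1.5,"z": 5.3,"yaw": 0},{"x": 0,"y": -2.4,"z": 6.7,"yaw": 0},{"x": 0,"y": -3.1,"z": 8.2,"yaw": 0},{"x": 0,"y": -3.7,"z": 9.7,"yaw": 0},{"x": 0,"y": -4.1,"z": 11.3,"yaw": 0},{"x": 0,"y": -4.3,"z": 12.9,"yaw": 0},{"x": 0,"y": -4.3,"z": 14,"yaw": 0},{"x": 0,"y": -4.3,"z": 14.8,"yaw": 0},{"x": 0,"y": -4.3,"z": 15.1,"yaw": 0},{"x": 0,"y": -4.3,"z": 15.1,"yaw": 0},{"x": 0,"y": -4.3,"z": 15.1,"yaw": 0}], gripper=-1)

```text
clock: 59.7
eef_pos: [0.4654, 0.0636, 0.1111]
tool_rot: [0.725, 0.689, -0.0, -0.0]
ft_force: [-18.4, -1.7, 42.5]
grip_width: -0.0
grasp_force: 22.2
```

Call:
move_arm(motion=[{"x": 0,"y": 0,"z": -6,"yaw": 0},{"x": 0,"y": 0,"z": -12,"yaw": 0},{"x": -5,"y": 3,"z": -17,"yaw": -10},{"x": -9,"y": 6,"z": -17,"yaw": -20},{"x": -9,"y": 6,"z": -17,"yaw": -30},{"x": -9,"y": 6,"z": -17,"yaw": -40},{"x": -9,"y": 6,"z": -17,"yaw": -50},{"x": -9,"y": 6,"z": -17,"yaw": -60},{"x": -9,"y": 6,"z": -17,"yaw": -70},{"x": -9,"y": 6,"z": -17,"yaw": -80},{"x": -9,"y": 6,"z": -17,"yaw": -90},{"x": -9,"y": 6,"z": -17,"yaw": -90},{"x": -9,"y": 6,"z": -17,"yaw": -90}], gripper=1)

```text
clock: 61.32
eef_pos: [0.5229, -0.0294, 0.2759]
tool_rot: [0.026, 1.0, -0.0, -0.001]
ft_force: [-1.0, 0.1, -0.1]
grip_width: 0.0853
grasp_force: 0.0
```

```bash
cat > dial.py <<'E'
from h import *
O[:]=[532.5,85.5]; import h; h.YAW=-2.8
m=bot.camera_model('wrist'); im=bot.camera('wrist'); cv2.imwrite('pics/dial.png',im); plan(U(-2,-125,200),142)
def warp(z,xs,ys):
    P=np.array([[U(x,y,z*1e3)/1e3 for y in ys] for x in xs]); q=w2p(m,P.reshape(-1,3)).astype(np.float32).reshape(len(xs),len(ys),2)
    return cv2.remap(im,q[...,0],q[...,1],cv2.INTER_LINEAR)
def asc(z,xs,ys,th=(60,120,190)):
    w=warp(z,xs,ys); g=cv2.cvtColor(w,cv2.COLOR_BGR2GRAY); hs=cv2.cvtColor(w,cv2.COLOR_BGR2HSV)
    red=(cv2.inRange(hs,(0,140,70),(8,255,255))|cv2.inRange(hs,(172,140,70),(180,255,255)))>0
    for i,x in enumerate(xs): print('%5.0f '%x+''.join('R' if red[i,j] else '#+-.'[int(np.digitize(g[i,j],th))] for j in range(len(ys))))
E
python3 - <<'E'
from dial import *
asc(.076,np.arange(112,34,-2.),np.arange(-85,-168,-1.5))
print('knob z119'); asc(.119,np.arange(30,-36,-2.),np.arange(-90,-160,-1.5))
E
```

```text
shift [-0.2  -0.97  7.61] yaw 35.0 | now [522.9 -29.4 276.1] ang 177.0 tilt 0.05 F [-0.6 -0.3 -0.4] w 85.2 gf 0.0 t 61.38
  112 .................................................---....
  110 ........................................................
  108 ........................................................
  106 ........................................................
  104 ..........-R-...........................................
  102 .........-RRR-..........................................
  100 ........-RRRRRR.............-...........................
   98 ........-+RRRRRR.......-................................
   96 ...........-RRR-........................................
   94 .............-.....-....................................
   92 .............-..........................................
   90 ...............-........................................
   88 ............-...........................................
   86 ........................................................
   84 ...........---..........................................
   82 ...........................
[... 2570 characters left out ...]
 -10 ..---+++++#########+..+#############+------....
  -12 ..---++++++########-.-##############+------....
  -14 ..--+++++++#######+.-###############-------....
  -16 ...-+++++++#######..+##############+-------....
  -18 ...-++++++++######++###############+------.....
  -20 ...--+++++++######################+-------.....
  -22 ....-+--+++++####################+-------......
  -24 .....-------++##################+--------......
  -26 .....----------+##############+---------.......
  -28 .......----------+++########+----------........
  -30 .......-------------------------------.........
  -32 ........-----------------------------..........
  -34 ..........--------------------------...........
```

```bash
python3 -c "
from dial import *
plan(U(-1,-123.5,94),153)"
```

```text
shift [-0.2  -0.97  7.62] yaw 35.0 | now [523.  -29.4 276.2] ang 177.0 tilt 0.04 F [-0.6 -0.1 -0.3] w 85.4 gf 0.0 t 61.42
shift [-0.3  -0.82 18.22] yaw 24.0 | now [523.  -29.4 276.2] ang 177.0 tilt 0.04 F [-0.6 -0.1 -0.3] w 85.4 gf 0.0 t 61.42
```

Call:
move_arm(motion=[{"x": -0.3,"y": -0.8,"z": 3,"yaw": 8},{"x": -0.3,"y": -0.8,"z": 6,"yaw": 16},{"x": -0.3,"y": -0.8,"z": 10,"yaw": 24},{"x": -0.3,"y": -0.8,"z": 14,"yaw": 24},{"x": -0.3,"y": -0.8,"z": 17,"yaw": 24},{"x": -0.3,"y": -0.8,"z": 18.1,"yaw": 24},{"x": -0.3,"y": -0.8,"z": 18.1,"yaw": 24},{"x": -0.3,"y": -0.8,"z": 18.1,"yaw": 24}])

```text
clock: 62.42
eef_pos: [0.5268, -0.0377, 0.0969]
tool_rot: [0.233, 0.973, 0.0, 0.001]
ft_force: [-0.0, 0.5, -0.4]
grip_width: 0.0855
grasp_force: 0.0
```

Call:
move_arm(motion=[{"x": 0,"y": 0,"z": 0,"yaw": 0},{"x": 0,"y": 0,"z": 0,"yaw": 0},{"x": 0,"y": 0,"z": 0,"yaw": 0},{"x": 0,"y": 0,"z": 0,"yaw": 0},{"x": 0,"y": 0,"z": 0,"yaw": 0},{"x": 0,"y": 0,"z": 0,"yaw": 0}], gripper=-1)

```text
clock: 63.18
eef_pos: [0.5254, -0.0383, 0.0958]
tool_rot: [0.233, 0.973, -0.001, 0.0]
ft_force: [-1.9, -3.8, 4.9]
grip_width: 0.0133
grasp_force: 59.5
```

Call:
move_arm(motion=[{"x": 0,"y": 0,"z": 0,"yaw": 10},{"x": 0,"y": 0,"z": 0,"yaw": 20},{"x": 0,"y": 0,"z": 0,"yaw": 30},{"x": 0,"y": 0,"z": 0,"yaw": 40},{"x": 0,"y": 0,"z": 0,"yaw": 50},{"x": 0,"y": 0,"z": 0,"yaw": 60},{"x": 0,"y": 0,"z": 0,"yaw": 70},{"x": 0,"y": 0,"z": 0,"yaw": 80},{"x": 0,"y": 0,"z": 0,"yaw": 90},{"x": 0,"y": 0,"z": 0,"yaw": 100},{"x": 0,"y": 0,"z": 0,"yaw": 110},{"x": 0,"y": 0,"z": 0,"yaw": 120},{"x": 0,"y": 0,"z": 0,"yaw": 123},{"x": 0,"y": 0,"z": 0,"yaw": 123}])

```text
clock: 64.92
eef_pos: [0.5246, -0.0384, 0.0958]
tool_rot: [0.966, 0.259, -0.001, 0.001]
ft_force: [-4.0, -4.9, 6.3]
grip_width: 0.0128
grasp_force: 59.8
```

Call:
move_arm(motion=[{"x": 0,"y": 0,"z": 0,"yaw": 0},{"x": 0,"y": 0,"z": 0,"yaw": 0},{"x": 0,"y": 0,"z": 0,"yaw": 0},{"x": 0,"y": 0,"z": 0,"yaw": 0}], gripper=1)

```text
clock: 65.42
eef_pos: [0.5257, -0.0374, 0.0953]
tool_rot: [0.966, 0.26, -0.0, -0.0]
ft_force: [0.9, -0.0, 0.9]
grip_width: 0.0836
grasp_force: 0.0
```

Call:
move_arm(motion=[{"x": 0,"y": 0,"z": -6,"yaw": 0},{"x": 0,"y": 0,"z": -12,"yaw": -10},{"x": 0,"y": 0,"z": -18,"yaw": -20},{"x": 0,"y": 0,"z": -18,"yaw": -30},{"x": 0,"y": 0,"z": -18,"yaw": -40},{"x": 0,"y": 0,"z": -18,"yaw": -50},{"x": 0,"y": 0,"z": -18,"yaw": -60},{"x": 0,"y": 0,"z": -18,"yaw": -70},{"x": 0,"y": 0,"z": -18,"yaw": -80},{"x": 0,"y": 0,"z": -18,"yaw": -90},{"x": 0,"y": 0,"z": -18,"yaw": -100},{"x": 0,"y": 0,"z": -18,"yaw": -110},{"x": 0,"y": 0,"z": -18,"yaw": -120},{"x": 0,"y": 0,"z": -18,"yaw": -130},{"x": 0,"y": 0,"z": -18,"yaw": -140},{"x": 0,"y": 0,"z": -18,"yaw": -147},{"x": 0,"y": 0,"z": -18,"yaw": -147},{"x": 0,"y": 0,"z": -18,"yaw": -147}])

```text
clock: 67.68
eef_pos: [0.5256, -0.0375, 0.2754]
tool_rot: [0.026, 1.0, -0.0, -0.0]
ft_force: [-1.3, 0.6, 0.3]
grip_width: 0.0854
grasp_force: 0.0
```

Run:
```python
from dial import *
asc(.076,np.arange(112,62,-2.),np.arange(-85,-140,-1.))
```

```text
shift [ 0.11 -0.18  7.54] yaw 35.0 | now [525.6 -37.5 275.4] ang 177.0 tilt 0.02 F [ 0.5  0.8 -0.1] w 85.5 gf 0.0 t 67.72
  112 .....--................................................
  110 .......................................................
  108 .......................................................
  106 .......................................................
  104 ...............-RR-....................................
  102 .............-RRRRRR...................................
  100 ............-+RRRRRRR-...........--....................
   98 ............---+RRRRRRR--.........-....................
   96 ................-+RRRRR##++-...........................
   94 ...................-++++####+..........................
   92 ....................----+###+-.........................
   90 ......................---++##+-........................
   88 ..................-.....---++##+-......................
   86 ...........................--++##+-....................
   84 .................--...........-+###+-..................
   82 ................................-+##+--................
   80 .................................-++---------..........
   78 .................................-------------.........
   76 .................................-------------.........
   74 .................................--------------........
   72 .................................--++---------.........
   70 .................--.................--++++---..........
   68 ......................................-................
   66 .....-.................................................
   64 .......................................................
```

Call:
move_arm(motion=[{"x": -3,"y": 0,"z": 4,"yaw": 0},{"x": -5,"y": 0,"z": 8,"yaw": 0},{"x": -5,"y": 0,"z": 8,"yaw": 0},{"x": -5,"y": 0,"z": 8,"yaw": 0},{"x": -5,"y": 0,"z": 8,"yaw": 0}])

```text
clock: 68.35
eef_pos: [0.5761, -0.0402, 0.1977]
tool_rot: [0.025, 1.0, -0.0, 0.002]
ft_force: [-0.1, 0.8, 0.2]
grip_width: 0.0855
grasp_force: 0.0
```

Run:
```python
from dial import *
xs=np.arange(115,30,-.25);ys=np.arange(-80,-170,-.25)
w=warp(.075,xs,ys);hs=cv2.cvtColor(w,cv2.COLOR_BGR2HSV);g=cv2.cvtColor(w,cv2.COLOR_BGR2GRAY)
red=(cv2.inRange(hs,(0,120,60),(8,255,255))|cv2.inRange(hs,(172,120,60),(180,255,255)))
r,c=np.nonzero(red);X=xs[r];Y=ys[c];print('red mean',X.mean(),Y.mean(),len(r))
rect=cv2.boxPoints(cv2.minAreaRect(np.c_[X,Y].astype(np.float32)));print('red box',np.round(rect,1).tolist())
k=(g<62).astype('uint8')
n,l,s,ce=cv2.connectedComponentsWithStats(k)
for i in range(1,n):
    if s[i,4]>150:
        rr,cc=np.nonzero(l==i);P=np.c_[xs[rr],ys[cc]].astype(np.float32);print('dark',s[i,4],np.round(P.mean(0),1),np.round(cv2.boxPoints(cv2.minAreaRect(P)),1).tolist())
asc(.075,np.arange(112,62,-1.5),np.arange(-85,-140,-.8),(60,100,190))
cir=cv2.HoughCircles(cv2.GaussianBlur(g,(5,5),0),cv2.HOUGH_GRADIENT,1,400,param1=60,param2=15,minRadius=120,maxRadius=175)
if cir is not None: print('circle',[(xs[int(q[1])],ys[int(q[0])],q[2]/4) for q in cir[0][:3]])
```

```text
shift [ 5.17 -0.17 -0.25] yaw 35.1 | now [576.1 -40.1 197.7] ang 177.1 tilt 0.19 F [-0.4  0.   0.8] w 85.3 gf 0.0 t 68.4
red mean 99.61766121270452 -102.57435033686237 1039
red box [[93.4000015258789, -104.4000015258789], [97.9000015258789, -108.9000015258789], [105.5999984741211, -101.0999984741211], [101.0999984741211, -96.5999984741211]]
dark 990 [  89.7 -113.4] [[80.19999694824219, -119.9000015258789], [83.0999984741211, -123.0], [99.30000305175781, -108.0], [96.5, -104.9000015258789]]
  112 ......---............................................................
  110 .....................................................................
  109 .....................................................................
  108 .....................................................................
  106 .....................................................................
  104 ...................-RR-..............................................
  103 ................--RRRRRR-............................................
  102 ...............-RRRRRRRRR-...............--....-....-..............
[... 1343 characters left out ...]
-----------------..........
   73 ----------------++++-....................-----------------...........
   72 ---------------------....................----+------------...........
   70 -----------------++++---.....................--+++------.............
   68 ----------------+---.............................----................
   67 ------------------...................................................
   66 ------------------...................................................
   64 .....................................................................
   62 .....................................................................
circle [(np.float64(66.0), np.float64(-86.5), np.float32(34.4))]
```

The pointer is within about 1.5 mm of the mark, all three bars were pressed to the closed stop (tip z 111 mm), and the arm is clear. I'll raise the tool a little, check the trough and the clamps, then hand in.

Call:
move_arm(motion=[{"x": 3,"y": 0,"z": -4,"yaw": 0},{"x": 6,"y": 4,"z": -8,"yaw": 0},{"x": 9,"y": 8,"z": -12,"yaw": 0},{"x": 9,"y": 8,"z": -12,"yaw": 0},{"x": 9,"y": 8,"z": -12,"yaw": 0},{"x": 9,"y": 8,"z": -12,"yaw": 0}])

```text
clock: 69.15
eef_pos: [0.4896, 0.0436, 0.3144]
tool_rot: [0.026, 1.0, -0.0, -0.001]
ft_force: [0.3, 0.4, -0.3]
grip_width: 0.0854
grasp_force: 0.0
```

```bash
python3 bars.py
python3 - <<'E'
from h import *
m=bot.camera_model('wrist');bot.camera('wrist')
for q in bot.cut_out('wrist','flake0')[:4]:
    w=maskrect(m,q['mask'],.016);print('flake',round(q['score'],2),np.round(q['centre']),un(w))
m=bot.camera_model('top');bot.camera('top')
for q in bot.cut_out('top','scraper')[:1]: print('scraper',round(q['score'],2),maskrect(m,q['mask'],.016))
E
```

```text
shift [-13.47   9.45   0.18] yaw 89.9 | now [489.6  43.5 314.2] ang 177.0 tilt 0.15 F [-0.3 -0.5  0.4] w 85.4 gf 0.0 t 69.2
blue [469 175  58  17 824] [497. 183.] (112, array([474., 211.])) (277, array([442., 133.]))
blue [445 205  23  93 924] [457. 265.] (112, array([559., 177.])) (277, array([486., 115.]))
blue [ 468  206   41   44 1311] [488. 224.] (112, array([516., 206.])) (277, array([464., 130.]))
green [394 175  56  16 853] [422. 182.] (112, array([471., 138.])) (277, array([440.,  94.]))
green [ 396  206   44   43 1467] [417. 225.] (112, array([513., 135.])) (277, array([462.,  93.]))
green [386 254  12  44 306] [392. 278.] (112, array([570., 111.])) (277, array([492.,  80.]))
yellow [315 174  58  18 943] [344. 182.] (112, array([467.,  63.])) (277, array([438.,  55.]))
yellow [320 193  45  10 378] [342. 198.] (112, array([482.,  61.])) (277, array([446.,  54.]))
yellow [ 321  208   39   42 1415] [340. 227.] (112, array([511.,  59.])) (277, array([461.,  53.]))
yellow [314 248  13  51 498] [320. 275.] (112, array([562.,  36.])) (277, array([488.,  41.]))
yellow [357 252  11  47 264] [363. 276.] (112, array([565.,  80.])) (277, array([490.,  64.]))
flake 0.77 [128. 270.] [-113.3 -104.3]
flake 0.71 [149. 262.] [ -89.8 -115.5]
flake 0.7 [164. 280.] [-73.4 -97.1]
scraper 0.73 [ 387.1 -279.3   73.8   37.4   12.2]
```

```bash
python3 -c "
from workcell import bot
print(bot.job_done())"
```

```text
the job is handed in; nothing more can be done
None
```

The job is handed in at about 69 s, but the verdict wasn't shown: three flakes are in the trough, all three cartridges are clamped in their cradles, the pointer is about 1.5 mm or less from the red mark by my estimate, and the scraper is back on the worktop.

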